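# Set the blade carriage behind a wire cutter's touch-latch flap

### The job

The wire cutter's blades are due for a change: press the upper part of the flap on its sloping front so that the touch catch pops it ajar, and swing the flap right down until it hangs fully open. Then grip the feed knob behind it and turn it clockwise until the carriage's pointer stands opposite the marker tab, and let go. Leave the screwdriver, the bottle and the parts box where they are.

Things in the scene. Friction and masses are not known exactly. Their poses are not given: they have to be found in the camera images.
- cutter: Bench wire cutter, white box fixed to the bench, 270 (x, from -130 to 140) x 280 (y) x 168 mm high. Origin on its underside; x away from the robot, y left, z up; may be yawed. Its front slopes: it rises along +x at 30 deg to the horizontal, so its outward normal leans 30 deg from vertical towards the robot. The slope runs from x -127, z 70 to x 42, z 167 mm; flat top behind at z 167.
- flap (a joint): Flap angle, rad: 0 shut and latched, flush with the slope; positive outwards and down towards the robot; upright at 1.05; 2.55 fully open, nearly level towards the robot 80 mm above the bench (over 2.3 counts). Grey plate 140 (up the slope) x 206 x 6 mm, 0.25 kg, no handle, hinged at its lower edge.
- flap_hinge (a point): Middle of the flap's hinge line, at the lower edge of its outer face, at x -110, y 0, z 80 mm of the cutter; the hinge runs along the cutter's y. The flap closes, flush, an opening in the slope 210 mm wide (y), reaching from 4 mm below the hinge to 145 mm up the slope, 66 mm deep (square to the slope).
- flap_press (a point): Where to press: a thin round black pad 32 mm across on the flap's outer face, mid-width, 118 mm from the hinge; moves with the flap. Pressed square to the slope it gives 6 to 8 mm against 4 to 7 N down to a stop (-0.07 rad), which it should reach; let go, it springs out and stays ajar at about 0.4 rad. The catch does not latch again.
- flap_edge (a point): Middle of the flap's upper (free) edge, on its outer face, 142 mm from the hinge; moves with the flap. Once ajar, a fingertip let down behind this edge can draw it towards the robot; past upright it drops open slowly by itself, short of that it falls back to ajar.
- feed_knob: Black bar knob behind the flap, square to the slope: bar 42 long x 14 thick x 28 mm tall on a hub 24 mm across. Origin: foot of the hub on the carriage; x along the bar, y across it, z out along the turning axis (the slope's normal). The bar spans z 8 to 36 mm. Its start is 0.5 to 0.7 rad anticlockwise (from outside) of straight up the slope.
- knob_top (a point): Centre of the top of the knob's bar, on its axis, 14 mm below the slope's surface. The knob rides on the carriage: each radian clockwise (seen from outside) carries it 23 mm to the cutter's -y. It needs 0.65 to 1.4 rad and about 0.1 Nm, and stays where it is left.
- carriage (a joint): Travel of the blade carriage (aluminium block 50 up the slope x 56 x 14 mm, under the knob) in m, growing to the cutter's -y (right as seen from the robot), 0 to 0.045, geared to the knob; starts at 0 to 0.004.
- pointer_tip (a point): End of the carriage's pointer, an aluminium finger 4 mm wide that sticks 21 mm out of the carriage up the slope; moves with the carriage.
- marker_tip (a point): Marker tab: aluminium block 8 mm wide on a black bar above the carriage, near the opening's upper edge. Point: middle of its edge that faces the pointer. Axes parallel to the cutter's. The pointer is right when level with it along the cutter's y, within the tab's width (+-4 mm); it starts 16 to 32 mm to the tab's left (+y).
- screwdriver: Red-handled screwdriver, 200 mm long, lying left of the cutter: a bystander, not to be disturbed. Origin: middle, underside.
- bottle: Red bottle 48 mm across and 140 mm tall standing left of the cutter: a bystander. Origin: centre of its underside.
- partsbox: Clear divided parts box 160 x 110 x 40 mm right of the cutter: a bystander. Origin: centre of its underside.

How it is judged:
On the way, in this order (a step that is already met when the one before it is completed fails the run):
1. the flap has been pressed and has popped ajar (value of joint flap above 0.15 rad), for 0.1 s.
2. the flap has been swung fully down (value of joint flap above 2.3 rad), for 0.2 s.
3. the fingers grip the feed knob before the pointer is there (contact force between the fingers and feed_knob above 1 N and y of pointer_tip in the frame of marker_tip above 0.006 m), for 0.1 s.
4. the pointer stands opposite the marker tab (y of pointer_tip in the frame of marker_tip between -0.004 and 0.004 m), for 0.2 s.
At the end, for the whole second after the job is handed in: The flap hangs fully open (over 2.3 rad), the pointer's centre line is within 4 mm of the marker tab's centre along the cutter's y axis (that is, opposite some part of the 8 mm wide tab), the carriage is at rest and released, and the bystanders have not been moved (all of step 4 and value of joint flap above 2.3 rad and velocity of joint carriage between -0.003 and 0.003 m/s); the robot touches nothing.
It fails at once if the screwdriver is moved by more than 30 mm (distance of screwdriver from where it was at the start of the episode above 0.03 m).
It fails at once if the bottle is moved by more than 30 mm (distance of bottle from where it was at the start of the episode above 0.03 m).
It fails at once if the parts box is moved by more than 30 mm (distance of partsbox from where it was at the start of the episode above 0.03 m).
It also fails if it takes over 69 s, if anything falls off the work surface, if the arm or the gripper's body presses on something with over 40 N, if the wrist force passes 120 N, or if a joint passes its speed limit or range.

### The arm

A 7-joint arm with a two-finger parallel gripper is mounted at the origin on the work surface. World frame = base frame: x ahead of the robot, y to its left, z up, the work surface at z = 0. Lengths are in m, angles in rad, forces in N, time in s.
With the tool pointing down it reaches from about 0.4 to 0.85 m from the base axis. Payload 4.5 kg.
Tool frame: the origin (TCP) lies at the very end of the fingers, on their centre line; the grasp point (between the pads) lies 19 mm behind it; z points along the fingers, y is the direction in which the jaws open and shut (so a half turn about z gives the same grasp; the last joint's range is limited). The gripper opens to 85 mm and grips with 20 to 120 N. Pads are 22 mm wide; open, the fingers measure 114 mm over their backs; the gripper's body (76 mm by 85 mm) begins 54 mm behind the grasp point. The pads swing forward as they close: fully open they stand 13 mm farther back than shut.
Start: joints at [-1.259, 0.689, -0.195, 1.565, 0.157, 0.902, -0.215], TCP at [0.171, 0.601, 0.2] pointing down, gripper open.
Joint ranges: [-3.01, 3.01], [-0.46, 2.08], [-1.47, 1.51], [0.13, 2.56], [-1, 4.14], [0.04, 2.09], [-2.66, 2.66]. Speed limits (rad/s): [2.57, 2.57, 3.14, 3.14, 3.14, 3.14, 3.14].

### API

Orientations are given as a unit quaternion [w, x, y, z].
In Python, from station import read_state, camera, calibration, close_job gives the robot as it stands. The module is installed in compiled form; this text tells all that it offers.
- The arm moves only by the tool send_rows, never from a script. Its argument "commands" is one flat list of numbers, 5 for each row, row after row: the opening, from -1 (shut) to 1 (fully open), then the shift along the tool's x, y, z in mm, then the turn about the tool's z in rad. In form: [hand, x, y, z, spin, hand, x, y, z, spin, ...]. A call has 1 to 10 rows; each row is the pose to reach, as a shift and turn from the pose commanded when the call began, along the tool's axes at that moment; what a row does not reach only later rows make up. A row lasts 1/10 s, in which the tool goes at most 50 mm and 8.59 degrees, less where a joint would pass 70% of its speed; a pose out of reach is approached as far as the arm can. A call with a gripper value outside its range is refused whole. The fingers move at their own pace and stop on an object; the grip force is fixed at half the most. Time passes only in rows, so rows that repeat a pose let the fingers close. It gives the time, the measured TCP pose, the force and the opening at its end, in the units of the state.
- read_state(): the state, without advancing time (a new reading comes with each control period).
- camera(name): name is "scene" or "top" or "wrist"; returns the picture (420x560x3 uint8, red, green, blue); there is no depth.
- calibration(name): a dict with "intrinsics" (3x3 intrinsics, pixels), "R" (3x3) and "t" (3): a world point X has camera coordinates R X + t. Camera axes: x right, y down, z forward; pixel columns grow to the right and rows downward; lengths in m; the calibration is good to about 2 mm. The wrist camera is an equidistant fisheye: a pixel r from the principal point sees the ray r / f radians off the axis. A picture is of the moment at which its call begins: read the wrist's pose just before it. calibration takes no time and is no camera call; for the wrist camera it gives the pose at the moment of the call.
- close_job(): hands the job in, once; it reports no verdict.
The state is a dict: "time_s": time; "joints": joint angles; "qd": joint speeds; "effort": joint torques, N m; "tool_pos": TCP position; "ee_rot": TCP orientation; "wrist_force": force on the tool from outside, world axes, zero at the start; "wrist_torque": the same for the moment, N m; "gripper_width": finger opening in m.
Only numpy, scipy, OpenCV 4.12 (cv2) and the standard library are available. Lean on these libraries where they do the work, as an engineer would, in place of code of your own. Each camera call takes 0.05 s, during which the arm holds its last target.

## Working session

There is one attempt and no reset: what is moved stays moved. The work goes in short steps, Python scripts to look and compute and a tool call to move; the robot and the scene stay as the last step left them, time stands still between calls to the robot, and variables do not carry over. Pictures are saved under pics/ and viewed, and the job is handed in when it is done.

Besides the shell and the picture viewer there is one more tool, called after "Emit:" as name(argument=value, ...) on one line, values as JSON. send_rows: Moves the arm, as the interface text tells. Its arguments: {"type":"object","properties":{"commands":{"type":"array","items":{"type":"number"}}},"required":["commands"]}

```bash
ls; mkdir -p pics; python3 - <<'E'
from station import *
import cv2
s=read_state();print(s)
for n in("scene","top","wrist"):
    print(n,calibration(n)); cv2.imwrite(f"pics/{n}0.png",camera(n)[:,:,::-1])
E
```

```text
pics
{'time_s': 0.0, 'joints': array([-1.25919662,  0.69003703, -0.19453203,  1.56640665,  0.15732686,
        0.90250236, -0.21508692]), 'qd': array([ 1.67556760e-03,  1.09805458e-04, -8.07030914e-04, -3.39091109e-05,
        2.23503128e-03,  1.44960034e-03,  9.27656936e-04]), 'effort': array([-2.13872145e-04, -5.39602983e+01, -1.26639370e+00, -1.58536738e+01,
        9.24004504e-03,  9.39770427e-03, -3.27947163e-07]), 'tool_pos': array([0.17124686, 0.60030139, 0.1986348 ]), 'ee_rot': array([-6.11283504e-05,  1.38386340e-01,  9.90377839e-01, -9.76362795e-04]), 'wrist_force': array([-0.23910766,  0.74470419, -0.10810147]), 'wrist_torque': array([-0.012873  ,  0.03095901, -0.0020477 ]), 'gripper_width': 0.0855192202570663}
scene {'intrinsics': array([[430.28991586,   0.        , 282.11828539],
       [  0.        , 430.28991586, 208.83740808],
       [  0.        ,   0.        ,   1.        ]]), 'R': array([[ 0.62803163,  0.77818022,  0.00343626],
       [ 0.58903237, -0.47248461, -0.6555907 ],
       [-0.50854414,  0.41375576, -0.75510862]]), 't': array([-0.31585572, -0.27268572,  1.63335702])}
top {'intrinsics': array([[494.5975984 ,   0.        , 280.84263689],
       [  0.        , 494.5975984 , 210.45442777],
       [  0.        ,   0.        ,   1.        ]]), 'R': array([[ 0.01295278, -0.99990983,  0.00354321],
       [-0.98818537, -0.01334193, -0.15268157],
       [ 0.15271507, -0.00152369, -0.98826909]]), 't': array([-0.01569381,  0.56079411,  1.23160015])}
wrist {'intrinsics': array([[325.1922621 ,   0.        , 283.60968215],
       [  0.        , 325.1922621 , 215.14870795],
       [  0.        ,   0.        ,   1.        ]]), 'R': array([[ 0.27451857,  0.96157819, -0.00263466],
       [ 0.90878336, -0.25854893,  0.32751374],
       [ 0.31424888, -0.09230294, -0.94484274]]), 't': array([-0.62377665, -0.04269081,  0.3821753 ])}
```

View pics/scene0.png

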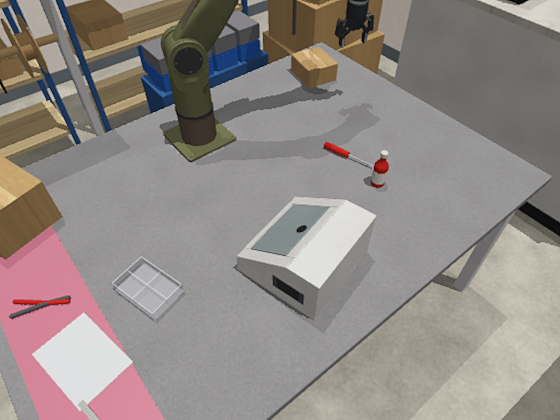

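View pics/top0.png

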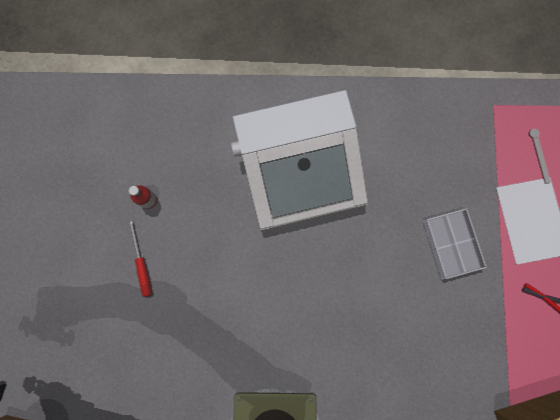

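View pics/wrist0.png

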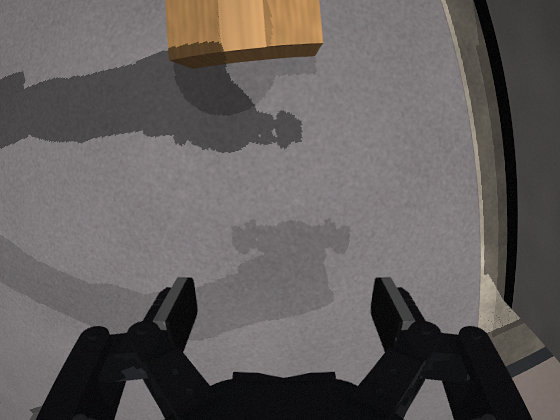

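Top view shows the cutter about (300,160), grey flap with its black pad at (304,164), bottle (140,195) and screwdriver to the left, and the parts box at (455,244). In the scene view the pad is at (302,229). Next I measure the cutter's pose.

```bash
cat > h.py <<'E'
import numpy as np, cv2
from station import *
def ray(n,uv,cal=None):
    c=cal or calibration(n);K=c["intrinsics"];R=c["R"];t=c["t"]
    if n=="wrist":
        d=np.array([(uv[0]-K[0,2])/K[0,0],(uv[1]-K[1,2])/K[1,1]]);r=np.hypot(*d)
        v=np.array([*(d/max(r,1e-9)*np.sin(r)),np.cos(r)])
    else: v=np.array([(uv[0]-K[0,2])/K[0,0],(uv[1]-K[1,2])/K[1,1],1])
    v=R.T@v; return -R.T@t, v/np.linalg.norm(v)
def onz(n,uv,z,cal=None):
    o,v=ray(n,uv,cal); return o+v*(z-o[2])/v[2]
def proj(n,X,cal=None):
    c=cal or calibration(n);K=c["intrinsics"];p=c["R"]@X+c["t"]
    if n=="wrist":
        r=np.hypot(p[0],p[1]);th=np.arctan2(r,p[2]);return np.array([K[0,2]+K[0,0]*th*p[0]/r,K[1,2]+K[1,1]*th*p[1]/r])
    return np.array([K[0,0]*p[0]/p[2]+K[0,2],K[1,1]*p[1]/p[2]+K[1,2]])
def tri(o1,v1,o2,v2):
    A=np.c_[v1,-v2];s=np.linalg.lstsq(A,o2-o1,rcond=None)[0];a=o1+s[0]*v1;b=o2+s[1]*v2
    return (a+b)/2,np.linalg.norm(a-b)
E
python3 - <<'E'
from h import *
from scipy.optimize import least_squares
res={}
for n,seed in(("top",(320,190)),("scene",(285,235))):
    im=cv2.imread(f"pics/{n}0.png");
    m=np.zeros((422,562),np.uint8)
    g=cv2.GaussianBlur(im,(3,3),0)
    print(n,im[seed[1],seed[0]])
    f=cv2.floodFill(g.copy(),m,seed,0,(4,4,4),(4,4,4),cv2.FLOODFILL_MASK_ONLY|(255<<8)|8)
    m=m[1:-1,1:-1]; 
    c=max(cv2.findContours(m,cv2.RETR_EXTERNAL,cv2.CHAIN_APPROX_NONE)[0],key=cv2.contourArea)
    h=cv2.convexHull(c);q=cv2.approxPolyDP(h,6,True)[:,0]
    print(cv2.contourArea(c),q.tolist())
    x,y,w,hh=cv2.boundingRect(c)
    dark=((im.max(2)<45)&(cv2.drawContours(np.zeros_like(m),[h],-1,1,-1)>0)).astype(np.uint8)
    M=cv2.moments(dark,True);p=(M['m10']/M['m00'],M['m01']/M['m00']);print("pad",p,M['m00'])
    res[n]=(q,p)
P,gap=tri(*ray("top",res["top"][1]),*ray("scene",res["scene"][1]));print("pad tri",P,gap, "z expected .139")
for n in res: print(onz(n,res[n][1],.139))
for n in res:
  for c in res[n][0]: print(n,c,onz(n,c,.08)[:2],onz(n,c,.151)[:2])
E
```

```text
top [108 107  99]
4416.0 [[343, 144], [351, 198], [274, 217], [260, 164]]Traceback (most recent call last):
  File "<stdin>", line 16, in <module>
ZeroDivisionError: float division by zero
```

```bash
python3 - <<'E'
from h import *
t=cv2.imread("pics/top0.png");s=cv2.imread("pics/scene0.png")
print(t[164,304],s[229,302],s[235,285])
res={}
for n,im,seed in(("top",t,(304,164)),("scene",s,(302,229))):
    x,y=seed;g=im[y-14:y+15,x-14:x+15].max(2);d=(g<75).astype(np.uint8)
    k,l,st,ce=cv2.connectedComponentsWithStats(d);i=l[14,14];p=ce[i]+[x-14,y-14];print(n,p,st[i]);res[n]=p
P,gap=tri(*ray("top",res["top"]),*ray("scene",res["scene"]));print("pad tri",P,gap)
print(onz("top",res["top"],.139),onz("scene",res["scene"],.139))
for c in([343,144],[351,198],[274,217],[260,164]): print(c,onz("top",c,.08)[:2],onz("top",c,.15)[:2])
for k,n in((t,"top"),(s,"scene")):
    x,y=(300,160) if n=="top" else (305,250)
    cv2.imwrite(f"pics/{n}0c.png",cv2.resize(k[y-90:y+90,x-100:x+100],None,fx=3.3,fy=3.3,interpolation=2))
E
```

```text
[51 47 48] [30 30 34] [139 139 129]
top [303.56349206 163.92857143] [  8   8  12  13 126]
scene [301.34782609 228.47826087] [ 9 10 10  8 46]
pad tri [ 0.66048321 -0.06122525  0.14036469] 0.0006600343360808049
[ 0.6606291  -0.06155561  0.139     ] [ 0.65986434 -0.0601963   0.139     ]
[343, 144] [ 0.72924766 -0.16484931] [ 0.70847031 -0.1557752 ]
[351, 198] [ 0.58929309 -0.18408371] [ 0.57652733 -0.17390855]
[274, 217] [0.53848522 0.00864792] [0.52862792 0.00779031]
[260, 164] [0.67383318 0.04622398] [0.65622799 0.04321536]
```

View pics/top0c.png

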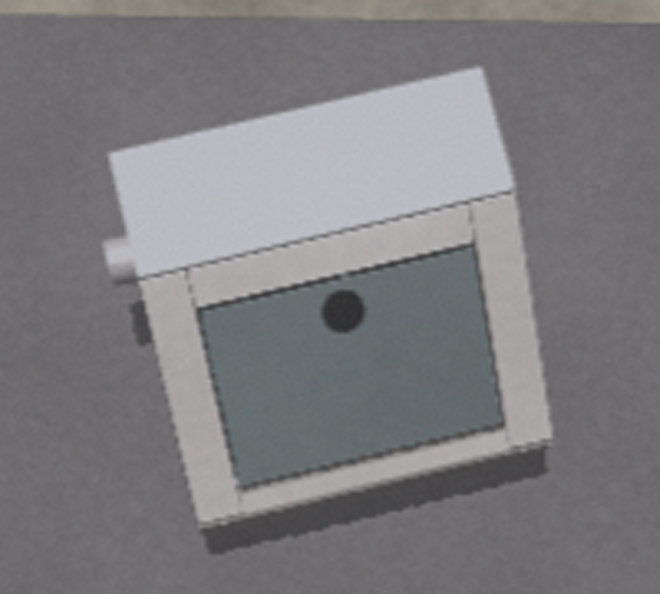

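```bash
python3 - <<'E'
from h import *
f=lambda p,z:onz("top",(p[0]/3.3+200,p[1]/3.3+70),z)[:2]
for a,b,z in(((110,153),(483,67),.167),((140,278),(514,189),.167),((203,524),(550,442),.07),((198,310),(472,243),.151),((240,489),(503,427),.08)):
    d=f(a,z)-f(b,z);print(np.hypot(*d),np.degrees(np.arctan2(-d[0],d[1])),(f(a,z)+f(b,z))/2)
s=read_state();from scipy.spatial.transform import Rotation as R
M=R.from_quat(np.roll(s["ee_rot"],-1)).as_matrix();print(M.round(4))
yaw=np.radians(14.4);ey=np.array([-np.sin(yaw),np.cos(yaw)])
ty=M[:2,1];a=np.arctan2(ey[1],ey[0])-np.arctan2(ty[1],ty[0]);print("world turn",a)
print("d to pad tool axes mm",M.T@(np.array([.6605,-.0613,.139])-s["tool_pos"])*1000)
E
```

```text
0.2798579488676579 14.376266389313775 [ 0.80284823 -0.02698887]
0.27776590346574276 14.608112691382868 [ 0.71009037 -0.04989995]
0.27295431159292777 14.158579093342224 [ 0.54301145 -0.09270932]
0.2058279519215053 14.908370475145196 [ 0.68260233 -0.05627448]
0.20566125171206512 14.162524370724276 [ 0.56062454 -0.08792636]
[[-9.617e-01  2.742e-01 -3.000e-04]
 [ 2.742e-01  9.617e-01 -1.400e-03]
 [-1.000e-04 -1.400e-03 -1.000e+00]]
world turn 0.5290706914331227
d to pad tool axes mm [-651.9318656  -502.23224766   60.61381051]
```

Emit:
send_rows(commands=[-1,-20,-15,-20,-0.05,-1,-60,-46,-45,-0.1,-1,-100,-77,-60,-0.15,-1,-140,-108,-60,-0.2,-1,-180,-139,-60,-0.26,-1,-220,-169,-60,-0.32,-1,-260,-200,-60,-0.38,-1,-300,-231,-60,-0.44,-1,-340,-262,-60,-0.5,-1,-380,-293,-60,-0.53])

```text
time_s: 1.15
tool_pos: [0.4499, 0.2231, 0.2595]
ee_rot: [-0.0, -0.127, 0.992, 0.0]
wrist_force: [0.6, 0.8, 0.4]
gripper_width: 0.0003
```

```bash
cat >> h.py <<'E'
from scipy.spatial.transform import Rotation as Rr
yaw=np.radians(14.4);ex=np.array([np.cos(yaw),np.sin(yaw),0]);ey=np.array([-np.sin(yaw),np.cos(yaw),0]);ez=np.array([0,0,1.])
pad=np.array([.6605,-.0613,.139])
org=pad+.0078*ex; org[2]=0
def cw(x,y,z): return org+(x*ex+y*ey+z*ez)/1000   # cutter mm -> world
def tocut(X): d=X-org; return np.array([d@ex,d@ey,d[2]])*1000
def go(X):
    s=read_state();M=Rr.from_quat(np.roll(s["ee_rot"],-1)).as_matrix()
    print("t",s["time_s"],"tcp cutter",tocut(s["tool_pos"]).round(1),"F",s["wrist_force"].round(1),"w",s["gripper_width"])
    ty=M[:2,1];print("tool yaw rel cutter y",(np.arctan2(ty[1],ty[0])-np.arctan2(ey[1],ey[0])),"tilt",M[:,2].round(3))
    print("shift",(M.T@(X-s["tool_pos"])*1000).round(1)); return s,M
E
python3 -c "
from h import *
s,M=go(cw(-7.8,0,220))
print(s['joints'])"
```

```text
t 1.15 tcp cutter [-141.   327.9  259.5] F [0.6 0.8 0.4] w 0.0002821782920793802
tool yaw rel cutter y 0.0028824640799547385 tilt [-0.  0. -1.]
shift [-132.3 -328.3   39.4]
[-0.30369009  0.46514231 -0.37768856  1.84276495  0.21727097  0.87413601
  1.03983801]
```

Emit:
send_rows(commands=[-1,-15,-40,0,0,-1,-30,-80,0,0,-1,-45,-120,0,0,-1,-60,-160,10,0,-1,-75,-200,20,0,-1,-95,-240,30,0,-1,-110,-280,40,0,-1,-123,-310,50,0,-1,-132,-328,60,0,-1,-132,-328,70,0])

```text
time_s: 2.15
tool_pos: [0.6599, -0.0638, 0.188]
ee_rot: [0.0, -0.123, 0.992, -0.001]
wrist_force: [-0.7, 0.2, 0.0]
gripper_width: -0.0001
```

```bash
python3 - <<'E'
from h import *
s,M=go(cw(-7.8,0,145))
cal=calibration("wrist")
w=camera("wrist")[:,:,::-1];cv2.imwrite("pics/w1.png",w)
print(proj("wrist",pad,cal))
E
```

```text
t 2.15 tcp cutter [ -9.   -2.3 188. ] F [-0.7  0.2  0. ] w -0.00011267185802272132
tool yaw rel cutter y -0.004650604175154616 tilt [ 0.    -0.002 -1.   ]
shift [-1.2  2.4 43. ]
[286.99316663 225.93726581]
```

View pics/w1.png

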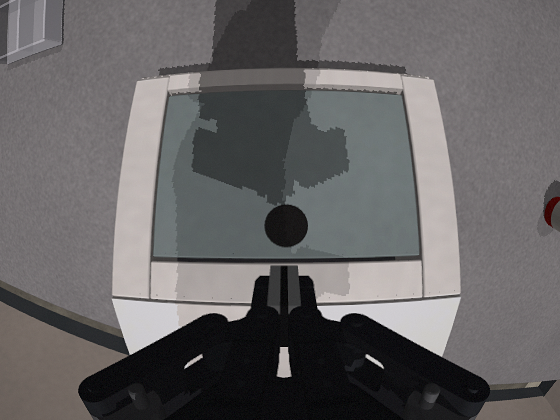

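The wrist view shows the pad at (286,226), predicted (287,226), so the pose is good. Now descend and press.

Emit:
send_rows(commands=[-1,3,1,15,0,-1,6,2,30,0,-1,6,2,40,0,-1,6,2,43,0,-1,6,2,45,0,-1,6,2,47,0,-1,6,2,49,0,-1,6,2,50,0,-1,6,2,51,0,-1,6,2,52,0])

```text
time_s: 3.2
tool_pos: [0.6526, -0.0592, 0.1376]
ee_rot: [0.0, -0.126, 0.992, 0.0]
wrist_force: [-0.9, 0.3, 0.3]
gripper_width: 0.0
```

```bash
python3 -c "
from h import *
s,M=go(cw(-15,0,135))"
```

```text
t 3.2 tcp cutter [-14.9   4.  137.6] F [-0.9  0.3  0.3] w 2.780483996148994e-05
tool yaw rel cutter y 0.0008024621446780511 tilt [ 0.  0. -1.]
shift [ 0.1 -4.   2.6]
```

Emit:
send_rows(commands=[-1,-2,-4,0,0,-1,-2,-4,2,0,-1,-2,-4,3,0,-1,-2,-4,4,0,-1,-2,-4,5,0,-1,-2,-4,6,0,-1,-2,-4,6,0])

```text
time_s: 3.9
tool_pos: [0.6553, -0.0625, 0.1313]
ee_rot: [-0.0, -0.126, 0.992, 0.0]
wrist_force: [-0.9, 0.0, 0.6]
gripper_width: -0.0001
```

Emit:
send_rows(commands=[-1,0,0,1,0,-1,0,0,2,0,-1,0,0,3,0,-1,0,0,4,0,-1,0,0,4,0])

```text
time_s: 4.4
tool_pos: [0.6553, -0.0625, 0.1273]
ee_rot: [-0.0, -0.126, 0.992, 0.0]
wrist_force: [0.6, -0.5, 0.5]
gripper_width: -0.0
```

```bash
python3 - <<'E'
from h import *
s,M=go(pad)
w=camera("wrist")[:,:,::-1];cv2.imwrite("pics/w2.png",w)
w=camera("scene")[:,:,::-1];cv2.imwrite("pics/s2.png",cv2.resize(w[140:320,200:400],None,fx=3,fy=3))
E
```

```text
t 4.4 tcp cutter [-1.310e+01  1.000e-01  1.273e+02] F [ 0.6 -0.5  0.5] w -3.826720551416769e-05
tool yaw rel cutter y 0.0008514327309094849 tilt [-0.  0. -1.]
shift [ -5.3  -0.1 -11.7]
```

View pics/w2.png

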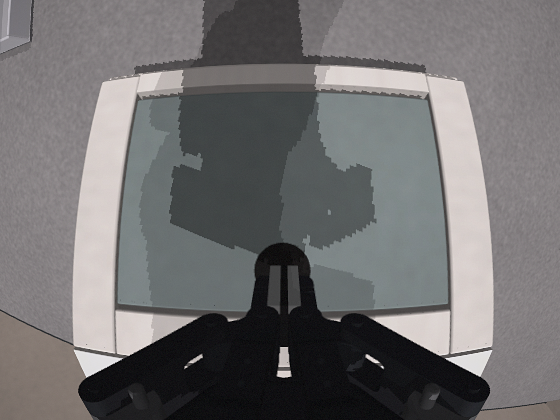

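View pics/s2.png

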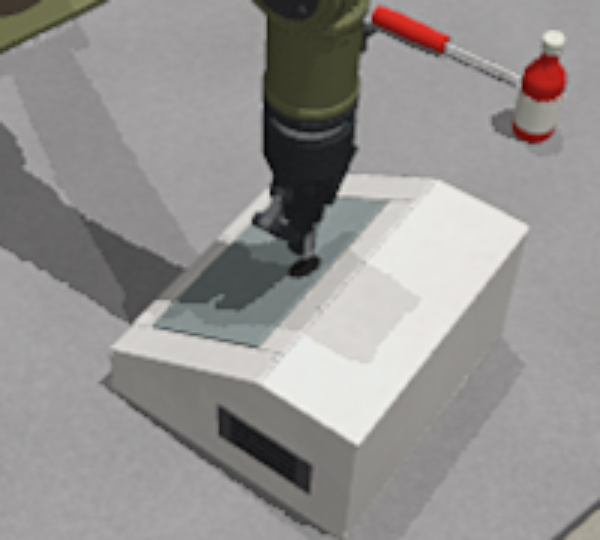

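The fingers reach the pad at about (283,258), but no force is registered. I'll go on down in small steps.

Emit:
send_rows(commands=[-1,0,0,1,0,-1,0,0,2,0,-1,0,0,3,0,-1,0,0,3,0])

```text
time_s: 4.9
tool_pos: [0.6552, -0.0625, 0.1242]
ee_rot: [-0.0, -0.126, 0.992, 0.0]
wrist_force: [-0.5, 0.2, -0.4]
gripper_width: 0.0
```

Emit:
send_rows(commands=[-1,0,0,1,0,-1,0,0,2,0,-1,0,0,3,0,-1,0,0,3,0])

```text
time_s: 5.3
tool_pos: [0.6553, -0.0625, 0.1213]
ee_rot: [-0.0, -0.126, 0.992, 0.0]
wrist_force: [0.4, -0.8, -0.0]
gripper_width: 0.0002
```

```bash
python3 - <<'E'
from h import *
s,M=go(pad);print(s["wrist_torque"],s["effort"])
w=camera("wrist")[:,:,::-1];cv2.imwrite("pics/w3.png",cv2.resize(w[200:380,180:390],None,fx=3,fy=3))
w=camera("scene")[:,:,::-1];cv2.imwrite("pics/s3.png",cv2.resize(w[180:280,250:350],None,fx=6,fy=6,interpolation=2))
E
```

```text
t 5.3 tcp cutter [-1.320e+01  1.000e-01  1.213e+02] F [ 0.4 -0.8 -0. ] w 0.0001751167126271109
tool yaw rel cutter y 0.0009243398319835894 tilt [-0.  0. -1.]
shift [ -5.4  -0.1 -17.7]
[-0.06334811  0.02806235 -0.05399441] [-1.58029783e-02 -5.86201644e+01 -3.25187579e+00 -1.44475007e+01
  1.29591994e-02 -1.84422650e-02 -3.18575163e-03]
```

View pics/w3.png

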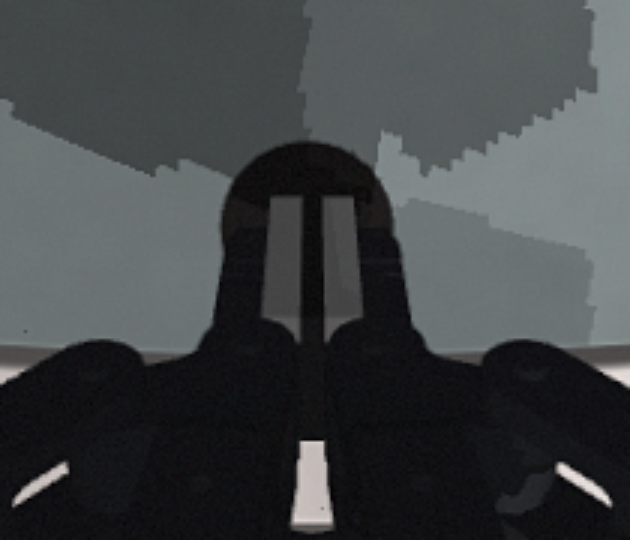

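View pics/s3.png

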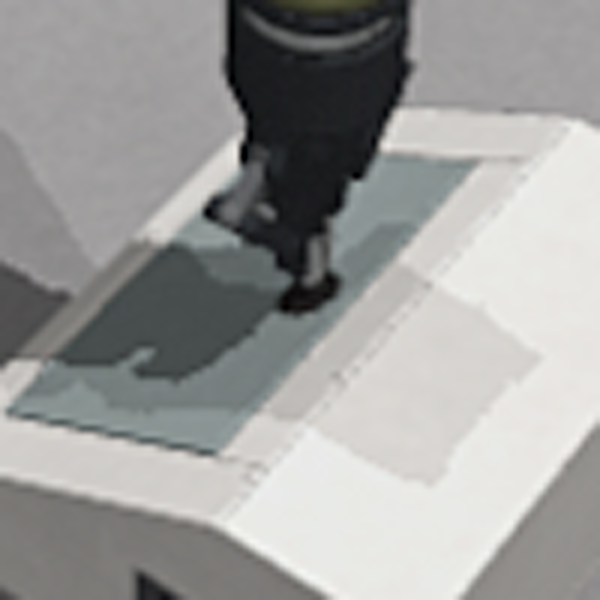

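```bash
python3 - <<'E'
from h import *
s=read_state();p=s["tool_pos"];cal=calibration("wrist")
for dz in(0,.005,.01,.015,.02,.03):
    for dx in (0,-.011):
        print(dz,dx,proj("wrist",p+dz*ez+dx*ex,cal).round(1),proj("scene",p+dz*ez+dx*ex).round(1),(proj("scene",p+dz*ez+dx*ex)*6-[1500,1080]).round(0))
print(proj("wrist",pad,cal)); c=-cal["R"].T@cal["t"];print(tocut(c))
E
```

```text
0 0 [283.7 253.5] [299.4 231.9] [297. 311.]
0 -0.011 [283.7 236.5] [296.2 230. ] [277. 300.]
0.005 0 [283.7 257.2] [299.5 230.7] [297. 304.]
0.005 -0.011 [283.7 239.9] [296.2 228.9] [277. 293.]
0.01 0 [283.7 261.1] [299.5 229.6] [297. 298.]
0.01 -0.011 [283.7 243.5] [296.3 227.7] [278. 286.]
0.015 0 [283.7 265.3] [299.6 228.5] [298. 291.]
0.015 -0.011 [283.7 247.3] [296.3 226.6] [278. 279.]
0.02 0 [283.7 269.6] [299.7 227.3] [298. 284.]
0.02 -0.011 [283.7 251.2] [296.4 225.4] [278. 273.]
0.03 0 [283.6 278.9] [299.8 225. ] [299. 270.]
0.03 -0.011 [283.7 259.9] [296.5 223.1] [279. 259.]
[283.4321737  275.70532705]
[-9.76322606e+01  1.05105681e-01  2.96126246e+02]
```

Emit:
send_rows(commands=[-1,0,0,1,0,-1,0,0,2,0,-1,0,0,3,0,-1,0,0,4,0,-1,0,0,4,0])

```text
time_s: 5.9
tool_pos: [0.6552, -0.0625, 0.1172]
ee_rot: [-0.0, -0.126, 0.992, 0.0]
wrist_force: [-1.8, 0.0, 0.6]
gripper_width: -0.0
```

```bash
python3 - <<'E'
from h import *
s,M=go(pad)
w=camera("wrist")[:,:,::-1];w=np.clip(w[200:380,180:390].astype(float)*3,0,255).astype(np.uint8);cv2.imwrite("pics/w4.png",cv2.resize(w,None,fx=3,fy=3))
E
```

```text
t 5.9 tcp cutter [-1.320e+01  1.000e-01  1.172e+02] F [-1.8  0.   0.6] w -1.3023802840132618e-05
tool yaw rel cutter y 0.0009450150686920455 tilt [-0.  0. -1.]
shift [ -5.4  -0.1 -21.8]
```

View pics/w4.png

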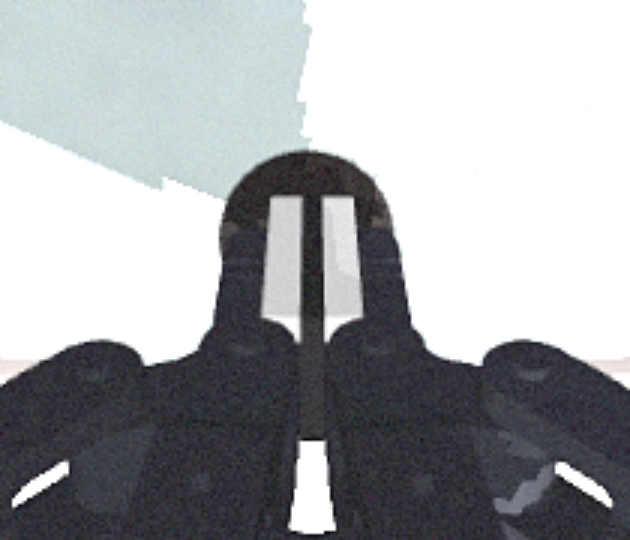

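Emit:
send_rows(commands=[-1,0,0,1,0,-1,0,0,2,0,-1,0,0,3,0,-1,0,0,4,0,-1,0,0,4,0])

```text
time_s: 6.45
tool_pos: [0.6553, -0.0625, 0.1133]
ee_rot: [-0.0, -0.126, 0.992, 0.0]
wrist_force: [-0.5, 0.3, 1.0]
gripper_width: 0.0001
```

Emit:
send_rows(commands=[-1,0,0,1,0,-1,0,0,2,0,-1,0,0,3,0,-1,0,0,4,0,-1,0,0,4,0])

```text
time_s: 6.95
tool_pos: [0.6554, -0.0625, 0.1095]
ee_rot: [-0.0, -0.126, 0.992, 0.0]
wrist_force: [0.0, 0.3, 1.0]
gripper_width: 0.0002
```

```bash
python3 - <<'E'
from h import *
s,M=go(pad);cal=calibration("wrist")
print(proj("wrist",pad,cal),s["effort"],s["joints"])
W=camera("wrist")[:,:,::-1];cv2.imwrite("pics/w5.png",W)
w=camera("scene")[:,:,::-1];cv2.imwrite("pics/s5.png",cv2.resize(w[170:270,250:350],None,fx=6,fy=6,interpolation=2))
E
```

```text
t 6.95 tcp cutter [-1.300e+01  1.000e-01  1.095e+02] F [0.  0.3 1. ] w 0.00015206217955065257
tool yaw rel cutter y 0.0008916409680383985 tilt [-0.  0. -1.]
shift [ -5.2  -0.1 -29.5]
[283.42903065 286.95386404] [-3.59470944e-02 -5.82884324e+01 -3.18880968e+00 -1.40209356e+01
  2.24826444e-02 -8.85484228e-02 -3.55743883e-03] [ 0.18552896  0.85013105 -0.30722257  1.53147436  0.31916544  0.80973593
  1.57807435]
```

View pics/w5.png

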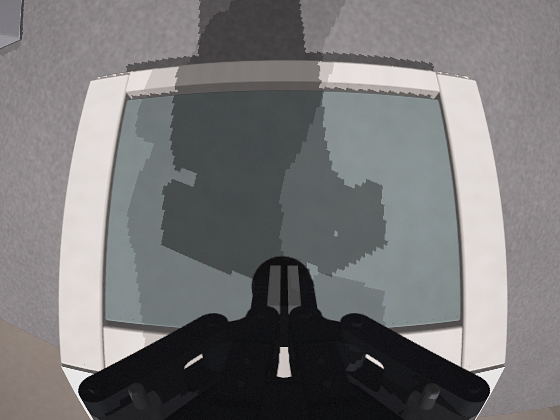

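View pics/s5.png

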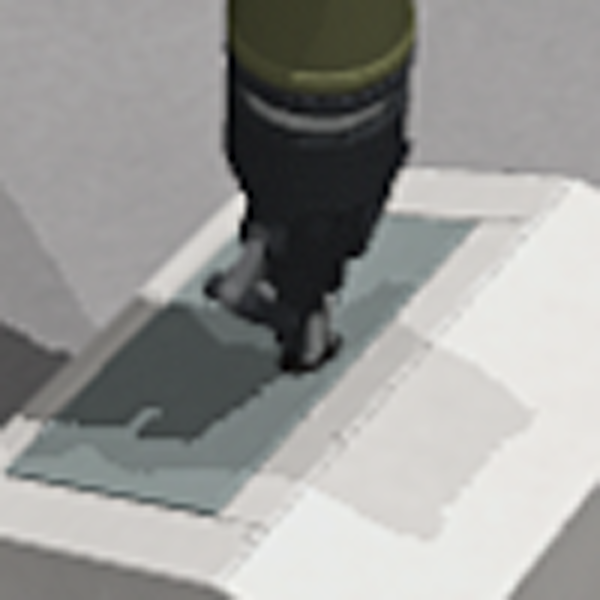

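Emit:
send_rows(commands=[-1,0,0,1,0,-1,0,0,2,0,-1,0,0,3,0,-1,0,0,3,0])

```text
time_s: 7.45
tool_pos: [0.6566, -0.0623, 0.1074]
ee_rot: [0.001, -0.126, 0.992, 0.0]
wrist_force: [-0.4, 0.1, 5.7]
gripper_width: 0.0001
```

Emit:
send_rows(commands=[-1,0,0,1,0,-1,0,0,2,0,-1,0,0,3,0,-1,0,0,3,0])

```text
time_s: 7.85
tool_pos: [0.6578, -0.0619, 0.105]
ee_rot: [0.003, -0.126, 0.992, 0.0]
wrist_force: [1.2, 1.1, 6.9]
gripper_width: 0.0
```

Emit:
send_rows(commands=[-1,0,0,1,0,-1,0,0,2,0,-1,0,0,3,0,-1,0,0,3,0])

```text
time_s: 8.25
tool_pos: [0.6584, -0.0618, 0.1024]
ee_rot: [0.003, -0.126, 0.992, 0.0]
wrist_force: [2.1, 0.2, 7.8]
gripper_width: 0.0001
```

Emit:
send_rows(commands=[-1,0,0,1,0,-1,0,0,2,0,-1,0,0,3,0,-1,0,0,3,0])

```text
time_s: 8.65
tool_pos: [0.6588, -0.0618, 0.1007]
ee_rot: [0.004, -0.126, 0.992, -0.0]
wrist_force: [-0.1, 0.0, 14.8]
gripper_width: -0.0001
```

Emit:
send_rows(commands=[-1,0,0,1,0,-1,0,0,2,0,-1,0,0,2,0])

```text
time_s: 8.95
tool_pos: [0.659, -0.0617, 0.1004]
ee_rot: [0.004, -0.126, 0.992, -0.0]
wrist_force: [-3.7, 0.7, 24.5]
gripper_width: 0.0004
```

Emit:
send_rows(commands=[-1,0,0,-10,0,-1,0,0,-30,0,-1,0,0,-60,0,-1,0,0,-100,0,-1,0,0,-130,0,-1,0,0,-140,0,-1,0,0,-140,0])

```text
time_s: 9.65
tool_pos: [0.6562, -0.0625, 0.2366]
ee_rot: [0.001, -0.126, 0.992, -0.0]
wrist_force: [0.1, 0.4, -0.5]
gripper_width: 0.0004
```

```bash
python3 - <<'E'
from h import *
s,M=go(pad);cal=calibration("wrist")
W=camera("wrist")[:,:,::-1];cv2.imwrite("pics/w6.png",W)
w=camera("scene")[:,:,::-1];cv2.imwrite("pics/s6.png",cv2.resize(w[130:330,200:400],None,fx=3,fy=3,interpolation=2))
E
```

```text
t 9.65 tcp cutter [-1.230e+01 -1.000e-01  2.366e+02] F [ 0.1  0.4 -0.5] w 0.00036185235948263254
tool yaw rel cutter y 0.0007435228567642671 tilt [ 0.003 -0.    -1.   ]
shift [-4.3  0.2 97.6]
```

View pics/w6.png

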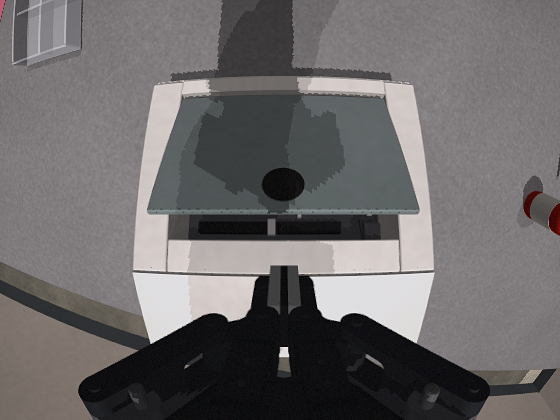

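View pics/s6.png

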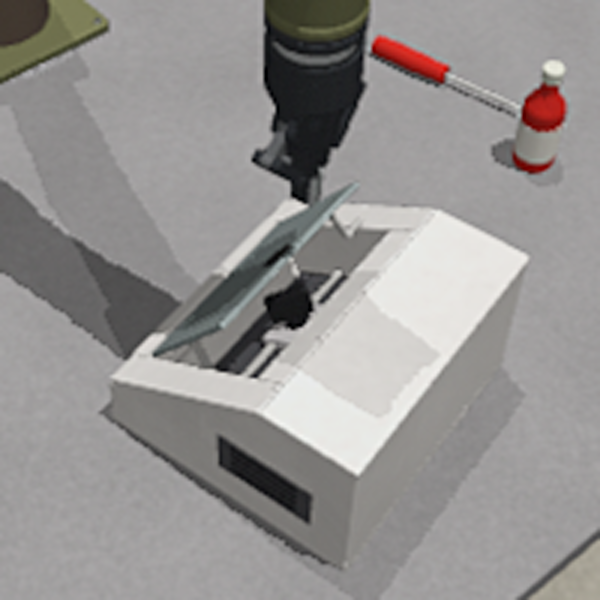

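Popped ajar: flap edge at row ~212 in the wrist view, the marker tab on its black bar at (272,227). The contact was about 25–30 mm deeper than the TCP reading suggests, so I'm checking where the fingertips really are and the flap's angle.

```bash
python3 - <<'E'
from h import *
# initial open picture
cal={'intrinsics':np.array([[325.19,0,283.61],[0,325.19,215.15],[0,0,1]]),'R':np.array([[ 0.27451857,  0.96157819, -0.00263466],[ 0.90878336, -0.25854893,  0.32751374],[ 0.31424888, -0.09230294, -0.94484274]]),'t':np.array([-0.62377665, -0.04269081,  0.3821753 ])}
tcp=np.array([0.17124686, 0.60030139, 0.1986348])
print("tcp cam",cal['R']@tcp+cal['t'])
M=Rr.from_quat(np.roll([-6.11283504e-05,1.38386340e-01,9.90377839e-01,-9.76362795e-04],-1)).as_matrix()
o,_=ray("wrist",(0,0),cal);print("cam in tool",(M.T@(o-tcp)*1000).round(1))
for uv,sg in(((193,278),-1),((373,278),1),((178,278),-1),((388,278),1)):
    _,v=ray("wrist",uv,cal);d=M.T@v; oo=M.T@(o-tcp)
    for hw in (.0427,.05): 
        k=(np.sign(d[1])*hw-oo[1])/d[1];print(uv,hw,((oo+k*d)*1000).round(1))
# flap edge now
c=calibration("wrist")
for uv in((283,210),(283,214)):
    o,v=ray("wrist",uv,c)
    o2=tocut(o);d2=np.array([v@ex,v@ey,v[2]])
    best=min(((abs(np.hypot(*( (o2+k*d2)[[0,2]]-[-110,80]))-142),k) for k in np.arange(20,400,.2) if (o2+k*d2)[2]>150))
    P=o2+best[1]*d2;a=np.arctan2(P[2]-80,P[0]+110)-np.pi/6;print(best,P.round(1),"flap",a)
E
```

```text
tcp cam [-5.28179873e-05  2.27838310e-02  1.92901202e-01]
cam in tool [  84.7    0.2 -174.8]
(193, 278) 0.0427 [  8.3 -42.7 -45.1]
(193, 278) 0.05 [ -4.7 -50.  -23. ]
(373, 278) 0.0427 [  7.5  42.7 -43.7]
(373, 278) 0.05 [ -5.7  50.  -21.1]
(178, 278) 0.0427 [ 19.6 -42.7 -64.6]
(178, 278) 0.05 [  8.5 -50.  -45.9]
(388, 278) 0.0427 [ 19.   42.7 -63.7]
(388, 278) 0.05 [  7.8  50.  -44.6]
(np.float64(0.02892773778367541), np.float64(222.79999999999927)) [-29.3  -0.2 196.8] flap 0.4429921672916729
(np.float64(0.03173260616134144), np.float64(226.59999999999926)) [-25.5  -0.2 194.1] flap 0.40989362467655244
```

```bash
python3 - <<'E'
import cv2
w=cv2.imread("pics/wrist0.png");cv2.imwrite("pics/w0c.png",cv2.resize(w[250:400,140:430],None,fx=2.7,fy=2.7))
E
```

```text
(no output)
```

View pics/w0c.png

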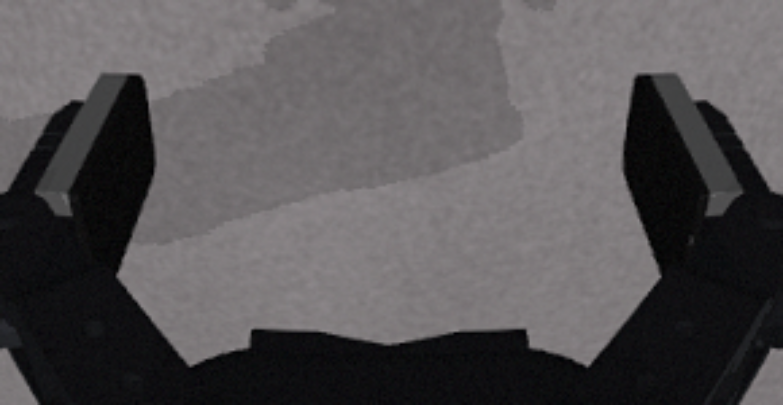

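```bash
python3 - <<'E'
from h import *
s,M=go(cw(5,0,141))
cal={'intrinsics':np.array([[325.19,0,283.61],[0,325.19,215.15],[0,0,1]]),'R':np.array([[ 0.27451857,  0.96157819, -0.00263466],[ 0.90878336, -0.25854893,  0.32751374],[ 0.31424888, -0.09230294, -0.94484274]]),'t':np.array([-0.62377665, -0.04269081,  0.3821753 ])}
tcp=np.array([0.17124686, 0.60030139, 0.1986348]);M=Rr.from_quat(np.roll([-6.11283504e-05,1.38386340e-01,9.90377839e-01,-9.76362795e-04],-1)).as_matrix()
o,_=ray("wrist",(0,0),cal);oo=M.T@(o-tcp)
for uv in((233,373),(335,373),(180,374),(395,374),(155,320)):
  for hw in(.030,.038,.0425,.05):
    d=M.T@ray("wrist",uv,cal)[1];k=(np.sign(d[1])*hw-oo[1])/d[1];print(uv,hw,((oo+k*d)*1000).round(1))
E
```

```text
t 9.75 tcp cutter [-1.410e+01  2.000e-01  2.338e+02] F [-0.8  0.3 -0.1] w 0.00035922195575916583
tool yaw rel cutter y 0.001052444197014779 tilt [-0.003 -0.    -1.   ]
shift [-19.4  -0.3  92.7]
(233, 373) 0.03 [-61.5 -30.  -39.1]
(233, 373) 0.038 [-100.2  -38.    -3.2]
(233, 373) 0.0425 [-122.   -42.5   17. ]
(233, 373) 0.05 [-158.3  -50.    50.7]
(335, 373) 0.03 [-58.8  30.  -41.7]
(335, 373) 0.038 [-97.3  38.   -5.9]
(335, 373) 0.0425 [-119.    42.5   14.2]
(335, 373) 0.05 [-155.1   50.    47.7]
(180, 374) 0.03 [  13.7  -30.  -111. ]
(180, 374) 0.038 [ -5.1 -38.  -94. ]
(180, 374) 0.0425 [-15.7 -42.5 -84.5]
(180, 374) 0.05 [-33.3 -50.  -68.7]
(395, 374) 0.03 [  19.4   30.  -116.4]
(395, 374) 0.038 [   1.8   38.  -100.7]
(395, 374) 0.0425 [ -8.   42.5 -91.9]
(395, 374) 0.05 [-24.5  50.  -77.1]
(155, 320) 0.03 [  38.7  -30.  -117.2]
(155, 320) 0.038 [  26.5  -38.  -102. ]
(155, 320) 0.0425 [ 19.7 -42.5 -93.4]
(155, 320) 0.05 [  8.3 -50.  -79.1]
```

Emit:
send_rows(commands=[-1,-8,0,0,0,-1,-17,0,0,0,-1,-17,0,20,0,-1,-17,0,45,0,-1,-17,0,70,0,-1,-17,0,85,0,-1,-17,0,95,0,-1,-17,0,95,0])

```text
time_s: 10.55
tool_pos: [0.6713, -0.0581, 0.1389]
ee_rot: [-0.001, -0.126, 0.992, 0.0]
wrist_force: [0.2, 0.2, 0.2]
gripper_width: -0.0
```

```bash
python3 - <<'E'
from h import *
s,M=go(cw(5,0,141))
W=camera("wrist")[:,:,::-1];cv2.imwrite("pics/w7.png",W)
w=camera("scene")[:,:,::-1];cv2.imwrite("pics/s7.png",cv2.resize(w[130:330,200:400],None,fx=3,fy=3,interpolation=2))
E
```

```text
t 10.55 tcp cutter [  3.4   0.4 138.9] F [0.2 0.2 0.2] w -1.6848665497275924e-05
tool yaw rel cutter y 0.001128770025018655 tilt [-0.003  0.    -1.   ]
shift [-1.6 -0.4 -2.1]
```

View pics/w7.png

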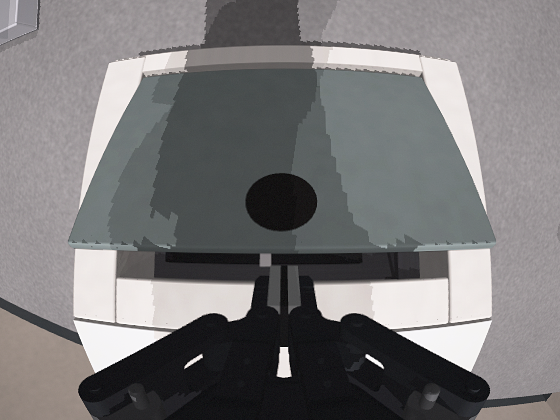

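View pics/s7.png

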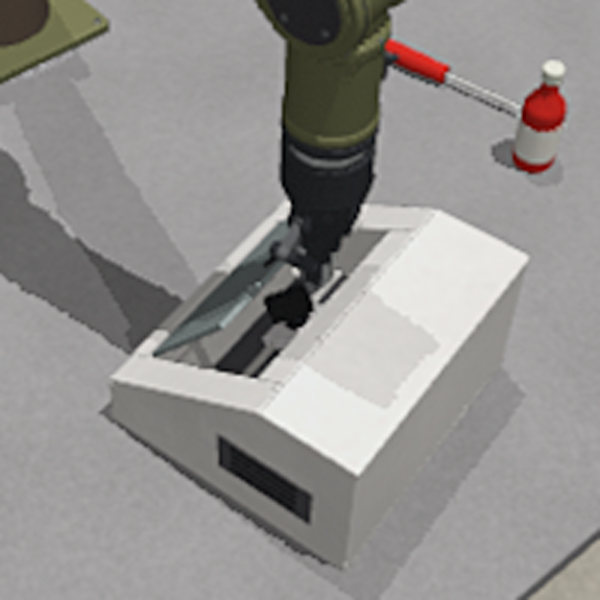

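Fingertips (row 265) sit just behind the flap's edge (row 248). Now draw it toward the robot.

Emit:
send_rows(commands=[-1,8,0,0,0,-1,16,0,-2,0,-1,24,0,-4,0,-1,32,0,-6,0,-1,40,0,-10,0,-1,48,0,-14,0,-1,56,0,-18,0,-1,64,0,-22,0])

```text
time_s: 11.45
tool_pos: [0.6081, -0.0748, 0.1622]
ee_rot: [-0.001, -0.126, 0.992, -0.0]
wrist_force: [0.6, 0.6, -0.9]
gripper_width: -0.0002
```

```bash
python3 - <<'E'
from h import *
s,M=go(cw(5,0,141))
w=camera("scene")[:,:,::-1];cv2.imwrite("pics/s8.png",cv2.resize(w[130:330,200:400],None,fx=3,fy=3,interpolation=2))
E
```

```text
t 11.45 tcp cutter [-61.9   0.  162.2] F [ 0.6  0.6 -0.9] w -0.00020057504155607058
tool yaw rel cutter y 0.0007642565521603917 tilt [-0.002 -0.    -1.   ]
shift [-67.   -0.1  21.1]
```

View pics/s8.png

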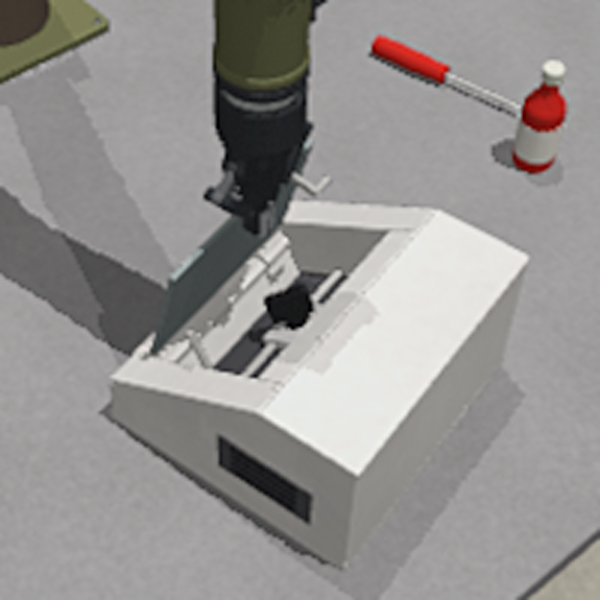

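Emit:
send_rows(commands=[-1,10,0,0,0,-1,20,0,0,0,-1,30,0,0,0,-1,40,0,0,0,-1,50,0,0,0,-1,60,0,0,0,-1,70,0,0,0,-1,80,0,0,0,-1,90,0,0,0,-1,100,0,0,0])

```text
time_s: 12.5
tool_pos: [0.512, -0.0995, 0.1625]
ee_rot: [-0.0, -0.126, 0.992, -0.0]
wrist_force: [-0.3, 0.5, 1.1]
gripper_width: 0.0003
```

Emit:
send_rows(commands=[-1,10,0,0,0,-1,10,0,0,0,-1,0,0,-20,0,-1,-20,0,-60,0,-1,-50,0,-70,0,-1,-60,0,-80,0,-1,-60,0,-80,0])

```text
time_s: 13.2
tool_pos: [0.5739, -0.0831, 0.2438]
ee_rot: [0.002, -0.126, 0.992, 0.0]
wrist_force: [-0.7, -0.3, -0.4]
gripper_width: 0.0002
```

```bash
python3 - <<'E'
from h import *
s,M=go(cw(-20,0,290))
W=camera("wrist")[:,:,::-1];cv2.imwrite("pics/w9.png",W)
w=camera("scene")[:,:,::-1];cv2.imwrite("pics/s9.png",cv2.resize(w[130:330,200:400],None,fx=3,fy=3,interpolation=2))
E
```

```text
t 13.2 tcp cutter [-97.1   0.4 243.8] F [-0.7 -0.3 -0.4] w 0.00021431721035510074
tool yaw rel cutter y 0.002014114032522274 tilt [ 0.005  0.001 -1.   ]
shift [-77.3  -0.6 -45.9]
```

View pics/s9.png

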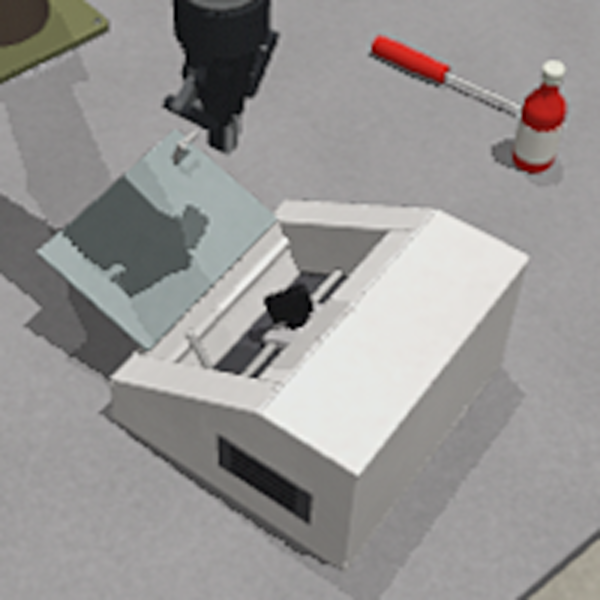

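View pics/w9.png

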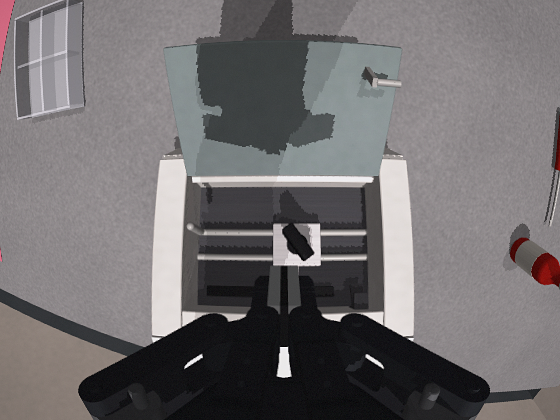

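Emit:
send_rows(commands=[1,-20,0,-10,0,1,-50,0,-20,0,1,-70,0,-30,0,1,-80,0,-40,0,1,-80,0,-40,0,1,-80,0,-40,0])

```text
time_s: 13.9
tool_pos: [0.6471, -0.0649, 0.2813]
ee_rot: [-0.001, -0.126, 0.992, -0.0]
wrist_force: [-0.6, 0.3, -0.4]
gripper_width: 0.085
```

```bash
python3 - <<'E'
from h import *
s,M=go(cw(-20,0,290))
np.save("cal10.npy",calibration("wrist"),allow_pickle=True)
W=camera("wrist")[:,:,::-1];cv2.imwrite("pics/w10.png",W)
cv2.imwrite("pics/w10c.png",cv2.resize(W[130:310,150:420],None,fx=2.9,fy=2.9,interpolation=2))
w=camera("scene")[:,:,::-1];cv2.imwrite("pics/s10.png",w);cv2.imwrite("pics/s10c.png",cv2.resize(w[130:330,200:400],None,fx=3,fy=3,interpolation=2))
E
```

```text
t 13.9 tcp cutter [-2.170e+01 -2.000e-01  2.813e+02] F [-0.6  0.3 -0.4] w 0.08501301260812605
tool yaw rel cutter y 0.0005652823470423396 tilt [-0.003 -0.001 -1.   ]
shift [-1.6  0.2 -8.7]
```

View pics/w10.png

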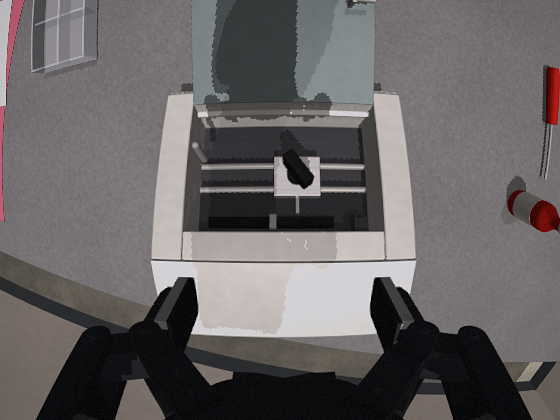

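View pics/w10c.png

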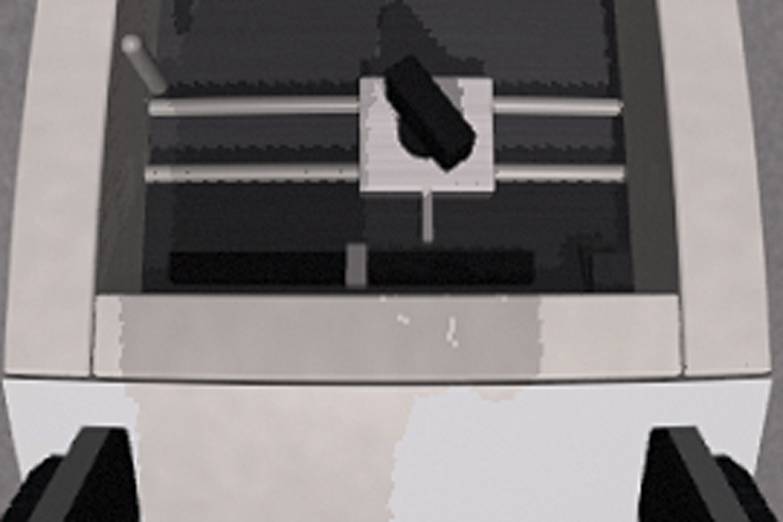

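View pics/s10c.png

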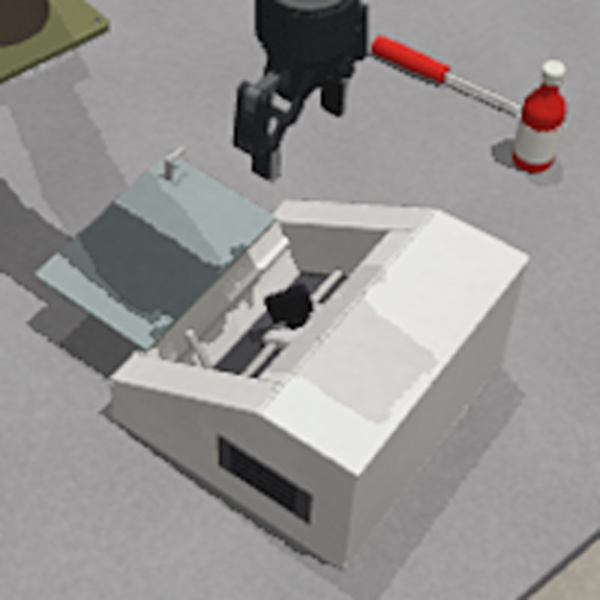

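The flap has dropped (still settling). Wrist view: knob's top at (298,169), pointer tip (298,213), marker tab edge (273,214); the bar points up-slope and to +y, as told.

```bash
cat >> h.py <<'E'
n_=np.array([-.5,0,np.sqrt(3)/2]); u_=np.array([np.sqrt(3)/2,0,.5]); H=np.array([-110.,0,80])
def onslope(uv,depth,cal,n="wrist"):
    o,v=ray(n,uv,cal);o=tocut(o);d=np.array([v@ex,v@ey,v[2]])
    k=((H-depth*n_-o)@n_)/(d@n_);P=o+k*d
    return P,(P-H)@u_
E
python3 - <<'E'
from h import *
cal=np.load("cal10.npy",allow_pickle=True).item()
f=lambda p:(p[0]/2.9+150,p[1]/2.9+130)
print("knob",onslope(f((431,112)),14,cal))
c=[onslope(f(p),14,cal) for p in((410,57),(475,130),(445,168),(388,92))]
for a in c: print(a[0].round(1),a[1].round(1))
for d in(50,57,64): print(d,"ptr",onslope(f((428,240)),d,cal),"mark",onslope(f((357,243)),d,cal))
for p in((360,78),(492,78),(360,192),(494,192)): print("carr",onslope(f(p),50,cal))
W=cv2.imread("pics/w10.png");k=W[140:195,265:335]
cv2.imwrite("pics/k.png",cv2.resize(np.clip(k.astype(float)*2.2,0,255).astype(np.uint8),None,fx=10,fy=10,interpolation=2))
E
```

```text
knob (array([-39.21847621,  16.2387757 , 104.69992428]), np.float64(73.64855986160495))
[-58.8   8.4  93.4] 51.1
[-33.1  32.8 108.2] 80.7
[-20.1  21.2 115.7] 95.7
[-46.2  -0.  100.7] 65.6
50 ptr (array([15.25219756, 16.17695514, 94.57936306]), np.float64(115.76126650058085)) mark (array([ 16.33214132, -12.53888465,  95.20286888]), np.float64(117.00827813849419))
57 ptr (array([17.51938191, 16.48236444, 87.80541879]), np.float64(114.33773360687505)) mark (array([ 18.61955513, -12.77137912,  88.44060409]), np.float64(115.60810420877988))
64 ptr (array([19.78656627, 16.78777374, 81.03147451]), np.float64(112.91420071316925)) mark (array([ 20.90696894, -13.00387359,  81.6783393 ]), np.float64(114.2079302790656))
carr (array([-45.36442539, -11.87287626,  59.58233948]), np.float64(45.76721933963751))
carr (array([-45.63191193,  44.17610702,  59.42790606]), np.float64(45.45835249195229))
carr (array([ -2.09253906, -11.46433567,  84.5653747 ]), np.float64(95.73328977845674))
carr (array([-2.18663284, 43.51890658, 84.51104963]), np.float64(95.62463964424649))
```

View pics/k.png

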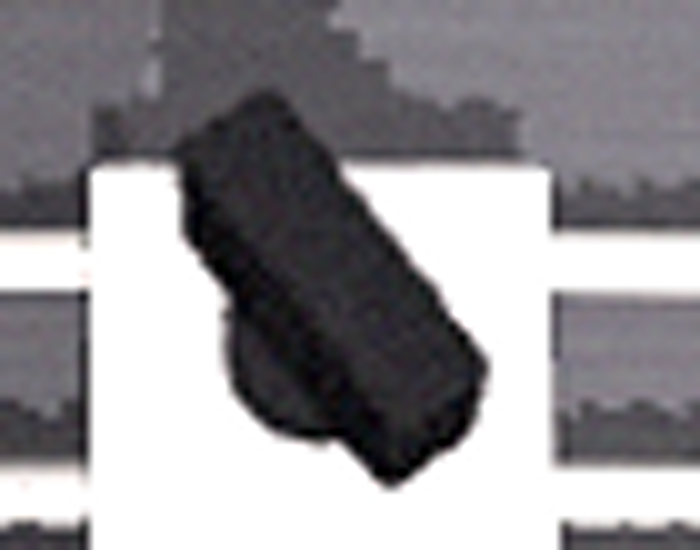

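Emit:
send_rows(commands=[0.2,5,5,10,-0.12,0.2,10,10,30,-0.25,0.2,17,16,50,-0.37,0.2,17,16,70,-0.5,0.2,17,16,90,-0.63,0.2,17,16,105,-0.63,0.2,17,16,110,-0.63])

```text
time_s: 14.7
tool_pos: [0.6258, -0.0539, 0.1703]
ee_rot: [-0.002, -0.427, 0.904, 0.001]
wrist_force: [-0.5, -0.1, 0.6]
gripper_width: 0.0514
```

```bash
python3 - <<'E'
from h import *
s,M=go(cw(-38,16.2,62));print(s["joints"])
W=camera("wrist")[:,:,::-1];cv2.imwrite("pics/w11.png",W)
w=camera("top")[:,:,::-1];cv2.imwrite("pics/t11.png",cv2.resize(w[70:290,200:400],None,fx=2.7,fy=2.7,interpolation=2))
E
```

```text
t 14.7 tcp cutter [-39.6  15.8 170.3] F [-0.5 -0.1  0.6] w 0.05136934361137291
tool yaw rel cutter y 0.6304376017205093 tilt [-0.005 -0.    -1.   ]
shift [ -1.9  -1.  108.3]
[ 0.28190871  0.76396896 -0.50094968  1.57075352  0.42955951  0.92334665
  2.08673102]
```

View pics/w11.png

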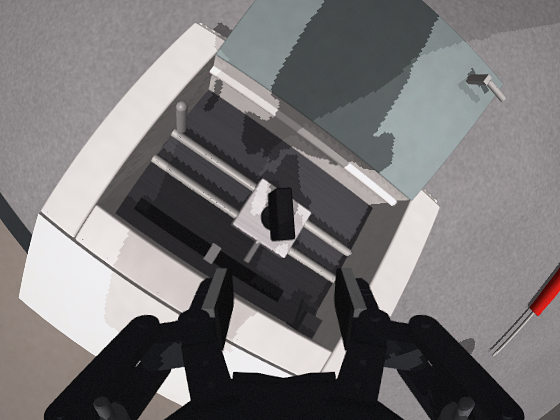

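View pics/t11.png

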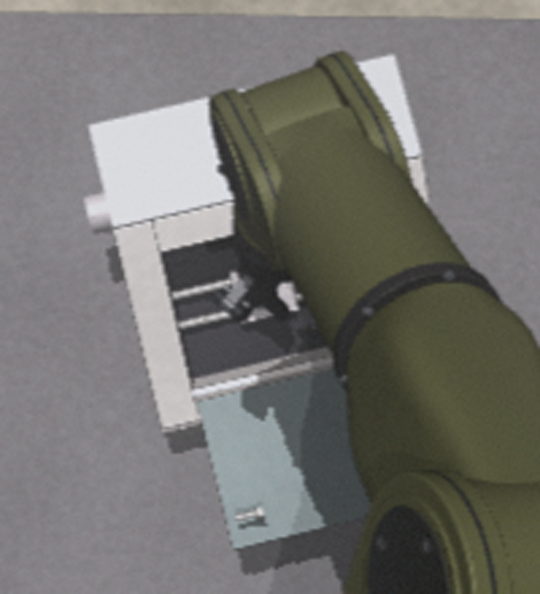

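Emit:
send_rows(commands=[0.2,-2,-1,25,0,0.2,-2,-1,50,0,0.2,-2,-1,70,0,0.2,-2,-1,82,0,0.2,-2,-1,90,0,0.2,-2,-1,95,0,0.2,-2,-1,98,0,0.2,-2,-1,98,0])

```text
time_s: 15.6
tool_pos: [0.6305, -0.0521, 0.0748]
ee_rot: [0.0, -0.427, 0.904, -0.0]
wrist_force: [-0.4, 0.1, 0.0]
gripper_width: 0.0513
```

```bash
python3 - <<'E'
from h import *
s,M=go(cw(-38,16.2,58));print(s["joints"])
W=camera("wrist")[:,:,::-1];cv2.imwrite("pics/w12.png",W)
E
```

```text
t 15.6 tcp cutter [-34.6  16.4  74.8] F [-0.4  0.1  0. ] w 0.05131008910503098
tool yaw rel cutter y 0.6308127782402717 tilt [ 0.001  0.    -1.   ]
shift [ 2.9  1.9 16.8]
[ 0.24587208  0.88505635 -0.43909785  1.63352479  0.51041268  0.7388694
  2.01750167]
```

View pics/w12.png

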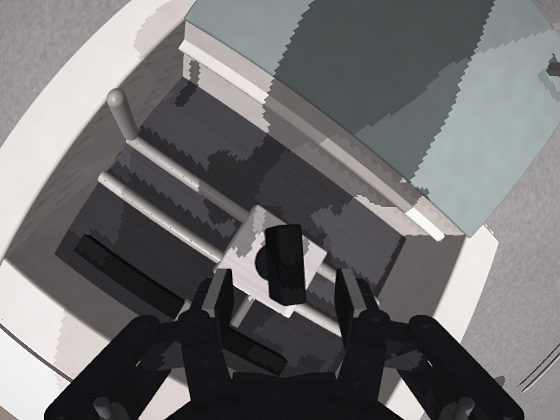

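Emit:
send_rows(commands=[0.2,3,2,5,-0.07,0.2,3,2,10,-0.07,0.2,3,2,14,-0.07,0.2,3,2,17,-0.07,0.2,3,2,17,-0.07])

```text
time_s: 16.15
tool_pos: [0.6266, -0.0531, 0.057]
ee_rot: [-0.0, -0.458, 0.889, 0.0]
wrist_force: [-0.0, 0.5, 0.1]
gripper_width: 0.0514
```

```bash
python3 - <<'E'
from h import *
s,M=go(cw(-38,16.2,58))
W=camera("wrist")[:,:,::-1];cv2.imwrite("pics/w13.png",W)
E
```

```text
t 16.15 tcp cutter [-38.6  16.4  57. ] F [-0.   0.5  0.1] w 0.0513699979149254
tool yaw rel cutter y 0.7003638437232012 tilt [-0.001  0.    -1.   ]
shift [-0.3 -0.5 -1. ]
```

View pics/w13.png

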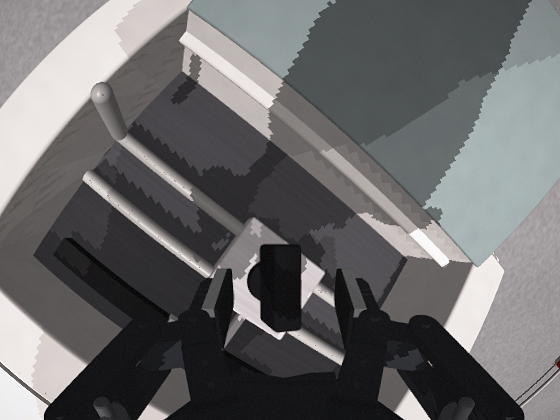

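Emit:
send_rows(commands=[0.2,0,0,3,0,-0.2,0,0,5,0,-1,0,0,5,0,-1,0,0,5,0,-1,0,0,5,0,-1,0,0,5,0])

```text
time_s: 16.8
tool_pos: [0.6279, -0.0538, 0.0528]
ee_rot: [0.001, -0.458, 0.889, -0.001]
wrist_force: [2.8, -1.2, 0.1]
gripper_width: 0.0172
```

```bash
python3 - <<'E'
from h import *
s,M=go(cw(-38,16.2,53));print(s["wrist_torque"])
W=camera("wrist")[:,:,::-1];cv2.imwrite("pics/w14.png",W)
E
```

```text
t 16.8 tcp cutter [-37.5  15.3  52.8] F [ 2.8 -1.2  0.1] w 0.017173621002580592
tool yaw rel cutter y 0.7001236130051531 tilt [ 0.002 -0.001 -1.   ]
shift [-0.2  1.  -0.2]
[-0.74370617 -1.03623548 -0.17967244]
```

View pics/w14.png

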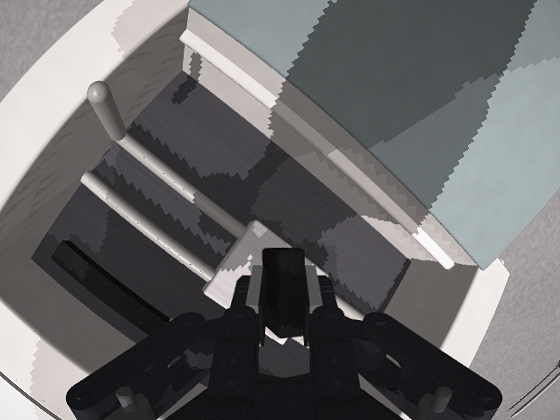

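Emit:
send_rows(commands=[-1,1,-1.2,0,0.07,-1,2,-2.5,0,0.14,-1,3.1,-3.7,0,0.21,-1,4.1,-4.9,0,0.28,-1,5.2,-6.2,0,0.35,-1,5.9,-7,0,0.4,-1,5.9,-7,0,0.4])

```text
time_s: 17.55
tool_pos: [0.629, -0.0628, 0.0537]
ee_rot: [-0.0, -0.272, 0.962, -0.001]
wrist_force: [-1.8, -2.0, 8.0]
gripper_width: 0.0139
```

```bash
python3 - <<'E'
from h import *
s,M=go(cw(-38,7,53));print(s["wrist_torque"])
W=camera("wrist")[:,:,::-1];cv2.imwrite("pics/w15.png",W)
W=camera("scene")[:,:,::-1];cv2.imwrite("pics/s15.png",cv2.resize(W[180:290,230:380],None,fx=5,fy=5,interpolation=2))
E
```

```text
t 17.55 tcp cutter [-38.7   6.3  53.7] F [-1.8 -2.   8. ] w 0.01386664716451971
tool yaw rel cutter y 0.2986830476137585 tilt [ 0.    -0.001 -1.   ]
shift [-0.9  0.4  0.7]
[-0.82516731 -0.31557688 -0.29502764]
```

View pics/w15.png

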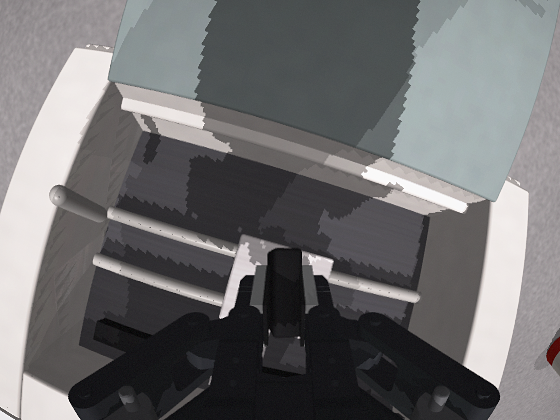

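View pics/s15.png

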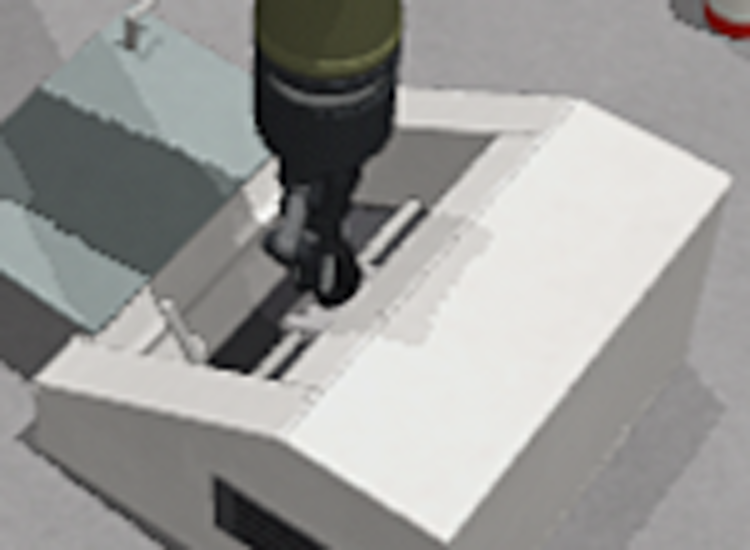

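Turning works (yaw 0.70→0.30, carriage follows, jaws still on the bar). Continue.

Emit:
send_rows(commands=[-1,0.4,-1.5,0,0.07,-1,0.9,-3.1,0,0.14,-1,1.4,-4.6,0,0.21,-1,1.9,-6.1,0,0.28,-1,2.4,-7.7,0,0.35,-1,2.8,-9.2,0,0.42,-1,3.1,-9.9,0,0.45,-1,3.1,-9.9,0,0.45])

```text
time_s: 18.45
tool_pos: [0.6303, -0.0698, 0.0535]
ee_rot: [-0.001, -0.052, 0.999, 0.001]
wrist_force: [-4.3, 0.1, 9.8]
gripper_width: 0.013
```

```bash
python3 - <<'E'
from h import *
s,M=go(cw(-38,-12.8,53));print(s["wrist_torque"])
W=camera("wrist")[:,:,::-1];cv2.imwrite("pics/w16.png",W)
E
```

```text
t 18.45 tcp cutter [-39.2  -0.7  53.5] F [-4.3  0.1  9.8] w 0.013045136168627102
tool yaw rel cutter y -0.1471306012195719 tilt [-0.002  0.002 -1.   ]
shift [ -2.9 -11.8   0.5]
[1.11610908 0.51622651 0.54885174]
```

View pics/w16.png

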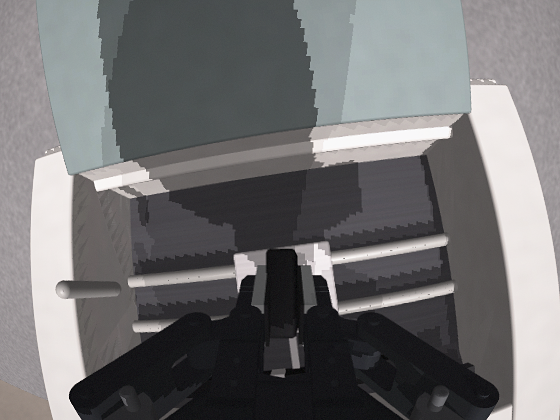

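```bash
python3 - <<'E'
from h import *
cal=calibration("wrist")
for p in((236,255),(329,242)): P,u=onslope(p,50,cal);print(P.round(1),round(u,1))
E
```

```text
[-45.1 -27.8  59.8] 46.1
[-45.3  26.3  59.6] 45.8
```

Emit:
send_rows(commands=[-1,-0.2,-1.2,0,0.06,-1,-0.4,-2.4,0,0.12,-1,-0.6,-3.6,0,0.18,-1,-0.8,-4.8,0,0.24,-1,-1,-6,0,0.3,-1,-1.2,-7.2,0,0.36,-1,-1.2,-7.2,0,0.36])

```text
time_s: 19.2
tool_pos: [0.6316, -0.0752, 0.0541]
ee_rot: [-0.002, 0.127, 0.992, 0.002]
wrist_force: [-5.8, 1.6, 16.4]
gripper_width: 0.0129
```

```bash
python3 - <<'E'
from h import *
s,M=go(cw(-38,-12.8,53));print(s["wrist_torque"])
np.save("cal17.npy",calibration("wrist"),allow_pickle=True)
W=camera("wrist")[:,:,::-1];cv2.imwrite("pics/w17.png",W)
E
```

```text
t 19.2 tcp cutter [-39.2  -6.3  54.1] F [-5.8  1.6 16.4] w 0.012946639375158773
tool yaw rel cutter y -0.5054974879503427 tilt [-0.003  0.004 -1.   ]
shift [-4.2 -5.1  1.1]
[2.49353354 1.10698701 1.13584184]
```

View pics/w17.png

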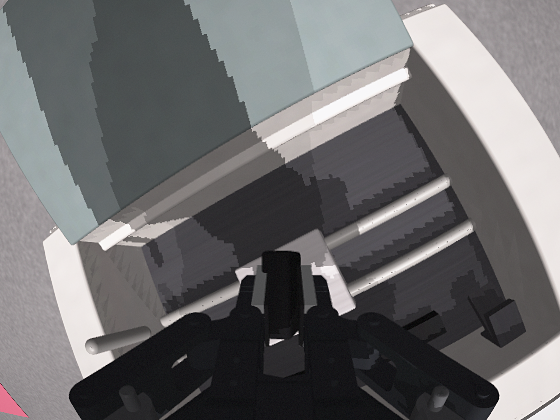

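```bash
python3 - <<'E'
from h import *
cal=np.load("cal17.npy",allow_pickle=True).item()
for p in((236,268),(323,230),(357,293)): P,u=onslope(p,50,cal);print(P.round(1),round(u,1))
E
```

```text
[-46.5 -34.8  59. ] 44.5
[-43.8  21.4  60.5] 47.5
[-9.2 23.  80.4] 87.5
```

Emit:
send_rows(commands=[-1,-0.4,-0.7,0,0.06,-1,-0.8,-1.4,0,0.12,-1,-1.2,-2.1,0,0.18,-1,-1.5,-2.6,0,0.24,-1,-1.5,-2.6,0,0.24])

```text
time_s: 19.75
tool_pos: [0.6322, -0.0795, 0.0551]
ee_rot: [-0.002, 0.245, 0.969, 0.001]
wrist_force: [-9.3, -0.1, 23.1]
gripper_width: 0.013
```

```bash
python3 - <<'E'
from h import *
s,M=go(cw(-38,-12.8,53));print(s["wrist_torque"])
np.save("cal18.npy",calibration("wrist"),allow_pickle=True)
W=camera("wrist")[:,:,::-1];cv2.imwrite("pics/w18.png",W)
E
```

```text
t 19.75 tcp cutter [-39.8 -10.6  55.1] F [-9.3 -0.1 23.1] w 0.012980342294974717
tool yaw rel cutter y -0.7468050387845893 tilt [-0.004  0.003 -1.   ]
shift [-2.8 -0.4  2.1]
[1.95506237 1.5094242  0.99311634]
```

View pics/w18.png

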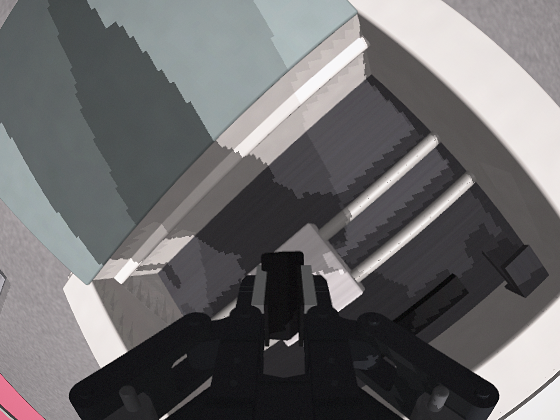

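Emit:
send_rows(commands=[-1,-0.5,-0.5,-0.5,0.05,-1,-1,-1,-1,0.09,-1,-1.4,-1.5,-1,0.12,-1,-1.4,-1.5,-1,0.12])

```text
time_s: 20.2
tool_pos: [0.6331, -0.0813, 0.0555]
ee_rot: [-0.002, 0.302, 0.953, 0.001]
wrist_force: [-7.2, -0.9, 17.4]
gripper_width: 0.0129
```

```bash
python3 - <<'E'
from h import *
s,M=go(cw(-38,-12.8,53));print(s["wrist_torque"])
np.save("cal19.npy",calibration("wrist"),allow_pickle=True)
W=camera("wrist")[:,:,::-1];cv2.imwrite("pics/w19.png",W)
E
```

```text
t 20.2 tcp cutter [-39.3 -12.6  55.5] F [-7.2 -0.9 17.4] w 0.012923416276863641
tool yaw rel cutter y -0.8653931253642646 tilt [-0.003  0.003 -1.   ]
shift [-1.   0.9  2.5]
[2.21967997 0.92612355 1.28258987]
```

View pics/w19.png

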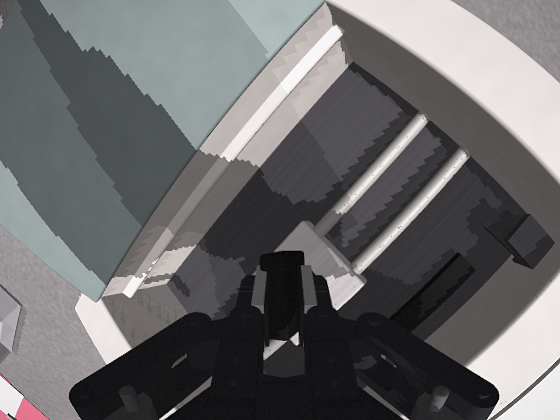

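```bash
python3 - <<'E'
from h import *
cal=np.load("cal19.npy",allow_pickle=True).item()
for p in((306,223),(365,280)): P,u=onslope(p,50,cal);print(P.round(1),round(u,1),"centre y",P[1]-28)
E
```

```text
[-43.6  11.6  60.6] 47.8 centre y -16.377891960762803
[-4.4 13.2 83.2] 93.1 centre y -14.753921172909052
```

Emit:
send_rows(commands=[-0.3,0,0,0,0,0,0,0,0,0,0.2,0,0,0,0,0.2,0,0,-15,0,0.2,0,0,-45,0,0.2,0,0,-85,0.0,0.2,0,0,-125,-0.1,0.2,0,0,-165,-0.25,0.2,0,0,-200,-0.4,0.2,0,0,-225,-0.53])

```text
time_s: 21.25
tool_pos: [0.6355, -0.0839, 0.2824]
ee_rot: [0.002, 0.041, 0.999, -0.0]
wrist_force: [0.6, -0.4, -0.4]
gripper_width: 0.0512
```

```bash
python3 - <<'E'
from h import *
s,M=go(cw(-21,-6,282))
E
```

```text
t 21.25 tcp cutter [-37.6 -15.7 282.4] F [ 0.6 -0.4 -0.4] w 0.051175415090004325
tool yaw rel cutter y -0.33341297163940564 tilt [ 0.004 -0.    -1.   ]
shift [-12.5  14.6   0.4]
```

Emit:
send_rows(commands=[0.2,-4,5,0,-0.1,0.2,-8,10,0,-0.2,0.2,-12,15,0,-0.33,1,-18,15,0,-0.33,1,-22,15,0,-0.33,1,-22,15,0,-0.33])

```text
time_s: 21.85
tool_pos: [0.6585, -0.0715, 0.2785]
ee_rot: [0.0, -0.12, 0.993, -0.0]
wrist_force: [-0.4, 0.7, -0.8]
gripper_width: 0.0855
```

```bash
python3 - <<'E'
from h import *
s,M=go(cw(-21,-6,282))
np.save("cal20.npy",calibration("wrist"),allow_pickle=True)
W=camera("wrist")[:,:,::-1];cv2.imwrite("pics/w20.png",W)
cv2.imwrite("pics/w20c.png",cv2.resize(W[130:310,150:420],None,fx=2.9,fy=2.9,interpolation=2))
w=camera("scene")[:,:,::-1];cv2.imwrite("pics/s20.png",w)
E
```

```text
t 21.85 tcp cutter [-12.3  -9.3 278.5] F [-0.4  0.7 -0.8] w 0.08548457114351721
tool yaw rel cutter y -0.01175317592165781 tilt [ 0. -0. -1.]
shift [ 8.7  3.2 -3.5]
```

View pics/w20c.png

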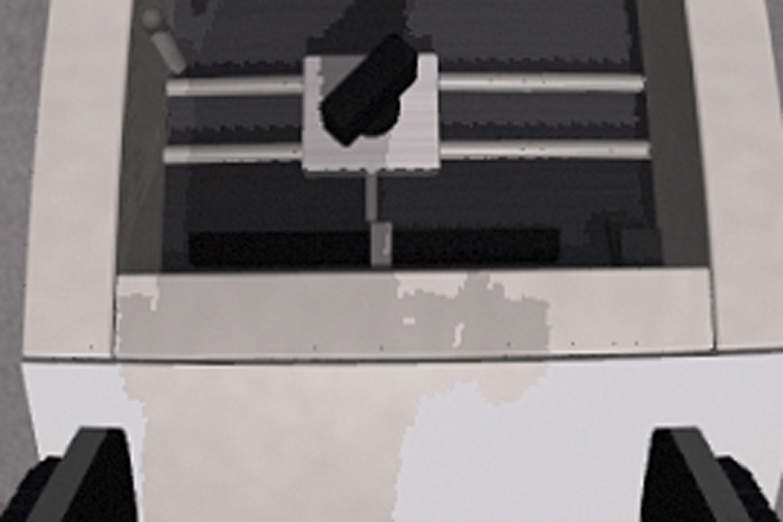

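View pics/s20.png

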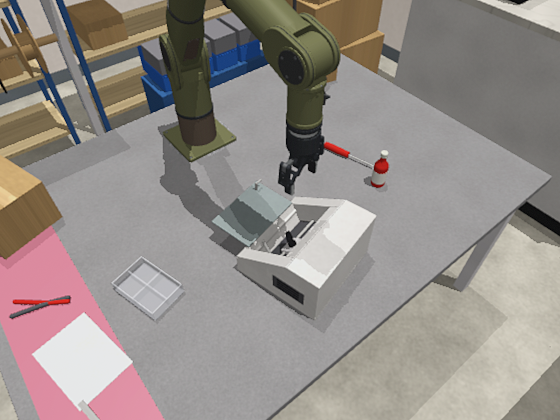

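```bash
python3 - <<'E'
from h import *
cal=np.load("cal20.npy",allow_pickle=True).item()
W=cv2.imread("pics/w20.png").max(2)
for r,a in((199,(268,292)),(203,(268,292)),(204,(268,292)),(210,(270,295)),(214,(270,295)),(217,(270,295))): print(r,a[0],W[r,a[0]:a[1]])
f=lambda p:(p[0]/2.9+150,p[1]/2.9+130)
for d in(50,57):
  for nm,p in(("ptr",(371,218)),("mk",(381.5,226)),("mkL",(371,226)),("mkR",(392,226)),("cL",(303,170)),("cR",(440,173))):
    P,u=onslope(f(p),d,cal);print(d,nm,P.round(2),round(u,1))
E
```

```text
199 268 [32 29 33 35 33 33 32 28 79 98 99 87 36 31 43 40 42 44 41 43 43 42 43 42]
203 268 [ 34  35  34  30  34  34  31  28  79  98 101  87  38  36  45  39  44  42
  41  44  44  41  44  41]
204 268 [ 32  33  33  35  33  34  31  28  81 100 100  83  36  42  44  41  43  41
  44  43  45  44  42  44]
210 270 [ 11  12   7   8   6  10   7  29 102 102 100  99  99 113 104  29  12  13
  12  15  18  15  17  15  13]
214 270 [ 15  11  14  10  11  14  12  28 101 101 101  98  97 131 107  31  18  16
  19  19  16  19  17  15  17]
217 270 [ 17   8  16  13  17  14   7  30 102 101 102  99 123 125  86  21  16  15
  13  16  15  10  14   9   6]
50 ptr [ 15.   -16.43  94.43] 115.5
50 mk [ 17.86 -12.28  96.09] 118.8
50 mkL [ 17.82 -16.45  96.06] 118.7
50 mkR [17.91 -8.1  96.11] 118.8
50 cL [ -2.55 -43.84  84.3 ] 95.2
50 cR [-0.84 11.49 85.29] 97.2
57 ptr [ 17.13 -16.59  87.58] 113.9
57 mk [ 20.05 -12.35  89.27] 117.3
57 mkL [ 20.01 -16.61  89.24] 117.2
57 mkR [20.1  -8.1  89.29] 117.3
57 cL [ -0.75 -44.52  77.26] 93.2
57 cR [ 0.99 11.87 78.26] 95.3
```

The pointer column (277.5) vs the tab (281): it overshot by about 4 mm, right at the limit. I'll regrip and turn back about 0.18 rad.

Emit:
send_rows(commands=[0.2,6,-2,10,0.13,0.2,12,-4,30,0.26,0.2,20,-6,55,0.4,0.2,26,-7,80,0.54,0.2,26,-7,100,0.68,0.2,26,-7,120,0.72,0.2,26,-7,150,0.72,0.2,26,-7,175,0.72,0.2,26,-7,195,0.72,0.2,26,-7,195,0.72])

```text
time_s: 22.95
tool_pos: [0.6318, -0.0839, 0.0807]
ee_rot: [-0.003, 0.237, 0.972, -0.001]
wrist_force: [-1.5, 1.3, 0.2]
gripper_width: 0.051
```

```bash
python3 - <<'E'
from h import *
s,M=go(cw(-38,-16.5,55))
W=camera("wrist")[:,:,::-1];cv2.imwrite("pics/w21.png",W)
E
```

```text
t 22.95 tcp cutter [-41.2 -14.7  80.7] F [-1.5  1.3  0.2] w 0.051019602239003606
tool yaw rel cutter y -0.7297419721632001 tilt [-0.006  0.    -1.   ]
shift [-3.7  0.9 25.7]
```

View pics/w21.png

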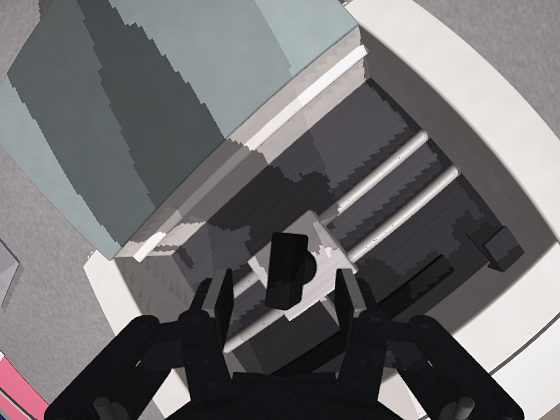

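Emit:
send_rows(commands=[0.2,-3,1,8,0.1,0.2,-3,1,16,0.1,0.2,-3,1,22,0.1,0.2,-3,1,26,0.1,0,-3,1,26,0.1,-1,-3,1,26,0.1,-1,-3,1,26,0.1,-1,-3,1,26,0.1,-1,-3,1,26,0.1])

```text
time_s: 23.9
tool_pos: [0.6374, -0.0855, 0.058]
ee_rot: [0.0, 0.285, 0.959, -0.001]
wrist_force: [-3.1, -2.0, 6.0]
gripper_width: 0.0166
```

```bash
python3 - <<'E'
from h import *
s,M=go(cw(-38,-12.5,55))
np.save("cal22.npy",calibration("wrist"),allow_pickle=True)
W=camera("wrist")[:,:,::-1];cv2.imwrite("pics/w22.png",W)
E
```

```text
t 23.9 tcp cutter [-36.2 -17.7  58. ] F [-3.1 -2.   6. ] w 0.016572469048521967
tool yaw rel cutter y -0.8293240740008823 tilt [-0.    -0.001 -1.   ]
shift [5.1 2.2 3. ]
```

View pics/w22.png

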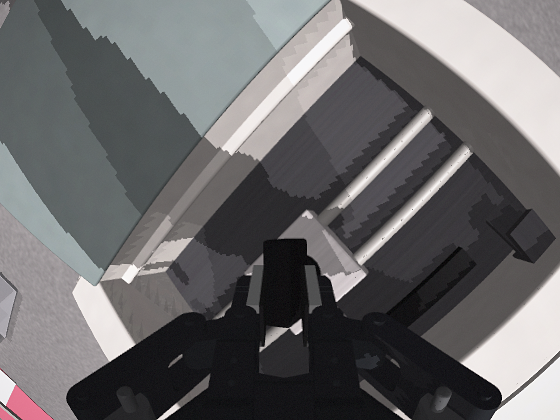

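Emit:
send_rows(commands=[-1,0.8,0.7,0,-0.05,-1,1.6,1.4,0,-0.1,-1,2.4,2.1,0,-0.15,-1,3.1,2.8,0,-0.2,-1,3.1,2.8,0,-0.2])

```text
time_s: 24.45
tool_pos: [0.6359, -0.0814, 0.0587]
ee_rot: [-0.0, 0.188, 0.982, -0.001]
wrist_force: [-6.0, -1.9, 11.1]
gripper_width: 0.0153
```

```bash
python3 - <<'E'
from h import *
s,M=go(cw(-38,-12.5,55))
np.save("cal23.npy",calibration("wrist"),allow_pickle=True)
W=camera("wrist")[:,:,::-1];cv2.imwrite("pics/w23.png",W)
for i in(22,23):
    cv2.imwrite(f"pics/w{i}c.png",cv2.resize(cv2.imread(f"pics/w{i}.png")[190:310,220:390],None,fx=4,fy=4,interpolation=2))
E
```

```text
t 24.45 tcp cutter [-36.6 -13.4  58.7] F [-6.  -1.9 11.1] w 0.015283138514727831
tool yaw rel cutter y -0.6290750667092919 tilt [-0.001 -0.001 -1.   ]
shift [ 1.7 -0.1  3.7]
```

View pics/w22c.png

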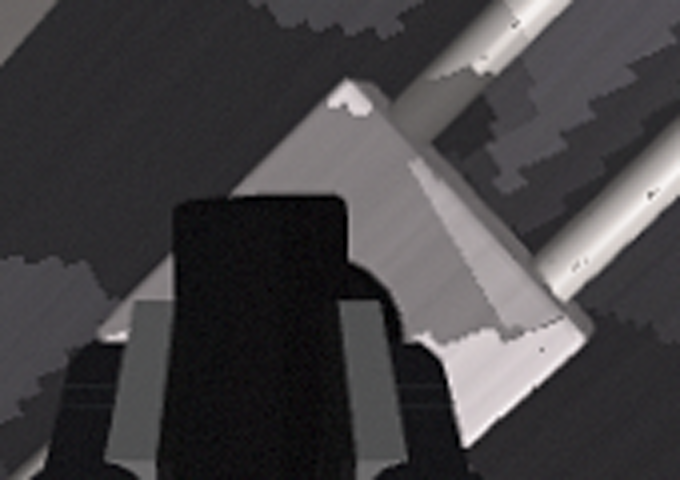

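View pics/w23c.png

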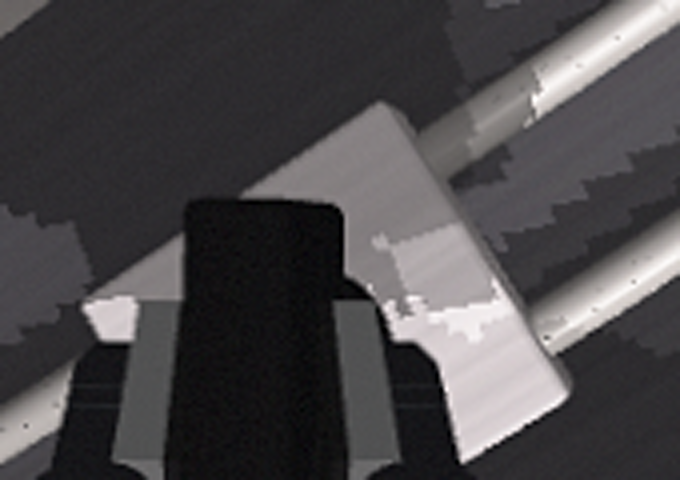

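```bash
python3 - <<'E'
from h import *
for i,pts in((22,((347,80),(585,338),(100,338))),(23,((382,103),(562,402),(85,300)))):
    cal=np.load(f"cal{i}.npy",allow_pickle=True).item()
    for p in pts: P,u=onslope((p[0]/4+220,p[1]/4+190),50,cal);print(i,P.round(1),round(u,1))
E
```

```text
22 [-45.4  11.5  59.6] 45.7
22 [-3.2 11.8 83.9] 94.4
22 [-44.5 -43.7  60.1] 46.8
23 [-45.4  15.4  59.5] 45.7
23 [-2.9 14.4 84.1] 94.8
23 [-45.6 -38.7  59.4] 45.5
```

Carriage centre is now ≈ -12.5 against the tab's -12.4. Release and check.

Emit:
send_rows(commands=[-0.3,0,0,0,0,0,0,0,0,0,0.2,0,0,0,0,0.2,0,0,-15,0,0.2,0,0,-45,0,0.2,0,0,-85,-0.1,0.2,0,0,-125,-0.24,0.2,0,0,-165,-0.38,0.2,0,0,-200,-0.52,0.2,0,0,-225,-0.63])

```text
time_s: 25.5
tool_pos: [0.6376, -0.0804, 0.2867]
ee_rot: [0.002, -0.128, 0.992, -0.0]
wrist_force: [0.1, 0.0, -1.1]
gripper_width: 0.0514
```

Emit:
send_rows(commands=[0.2,-8,2,0,0,1,-16,4,0,0,1,-24,4,0,0,1,-24,4,0,0,1,-24,4,0,0])

```text
time_s: 26.0
tool_pos: [0.6584, -0.0704, 0.2811]
ee_rot: [-0.001, -0.126, 0.992, 0.0]
wrist_force: [-0.8, -0.2, 0.1]
gripper_width: 0.0854
```

```bash
python3 - <<'E'
from h import *
s,M=go(cw(-21,-6,282))
cal=calibration("wrist")
W=camera("wrist")[:,:,::-1];cv2.imwrite("pics/w24.png",W)
cv2.imwrite("pics/w24c.png",cv2.resize(W[130:310,150:420],None,fx=2.9,fy=2.9,interpolation=2))
t=camera("top")[:,:,::-1];cv2.imwrite("pics/t24.png",t)
G=W.max(2).astype(int)
for r in range(194,226,3):
    b=np.where(G[r,262:300]>65)[0]
    if len(b):
        x=262+b.mean()
        print(r,b[0]+262,b[-1]+262,onslope((x,r),53,cal)[0].round(1))
E
```

```text
t 26.0 tcp cutter [-12.1  -8.3 281.1] F [-0.8 -0.2  0.1] w 0.08543982714519403
tool yaw rel cutter y 0.0010145482852566001 tilt [-0.002 -0.    -1.   ]
shift [ 8.9  2.3 -0.9]
194 279 281 [  4.7 -12.5  85. ]
197 279 282 [  7.8 -11.9  86.8]
200 279 282 [ 11.  -11.9  88.6]
203 279 282 [ 14.1 -11.9  90.5]
206 277 282 [ 17.2 -13.1  92.3]
209 276 282 [ 20.4 -13.6  94.1]
212 276 282 [ 23.5 -13.6  95.9]
215 276 282 [ 26.5 -13.6  97.6]
218 276 282 [ 29.6 -13.6  99.4]
224 262 299 [ 35.8 -11.8 103. ]
```

View pics/w24c.png

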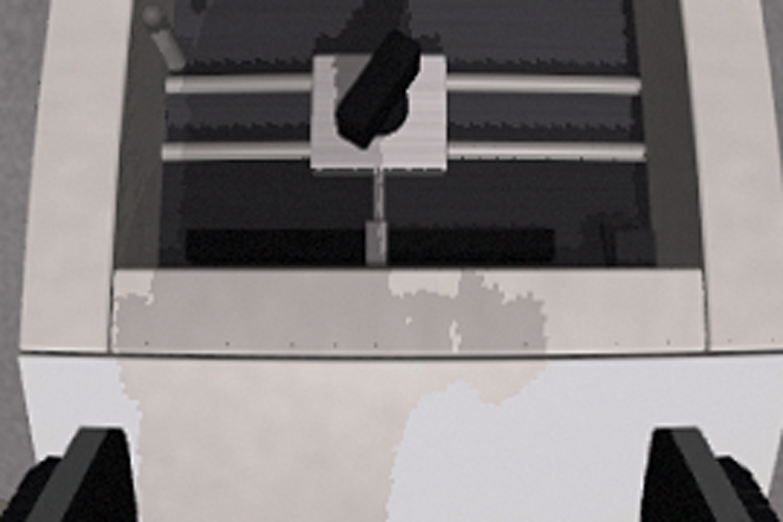

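View pics/t24.png

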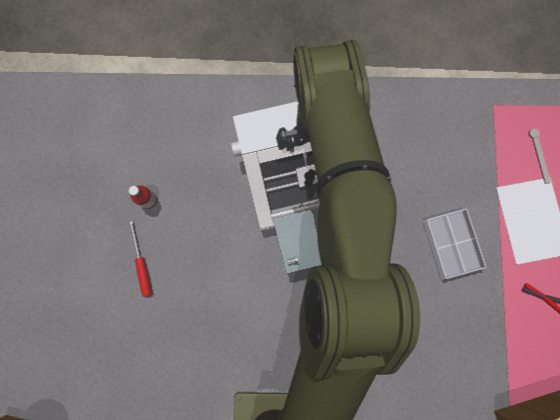

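```bash
python3 - <<'E'
from h import *
for a in(2.1,2.3,2.55):
    e=np.pi/6+a
    print(a,proj("top",cw(-110+142*np.cos(e),103,80+142*np.sin(e))).round(1),proj("scene",cw(-110+142*np.cos(e),-103,80+142*np.sin(e))).round(1))
s=read_state();print(s["time_s"],s["wrist_force"],np.abs(s["qd"]).max())
w=camera("scene")[:,:,::-1];cv2.imwrite("pics/s24.png",cv2.resize(w[170:270,200:300],None,fx=6,fy=6,interpolation=2))
E
```

```text
2.1 [284.2 265.1] [213.3 211.3]
2.3 [285.3 270.3] [211.4 215.4]
2.55 [285.8 273.5] [211.1 222.1]
26.1 [ 0.19157001 -0.39458735  0.40375708] 0.00765686789740413
```

View pics/s24.png

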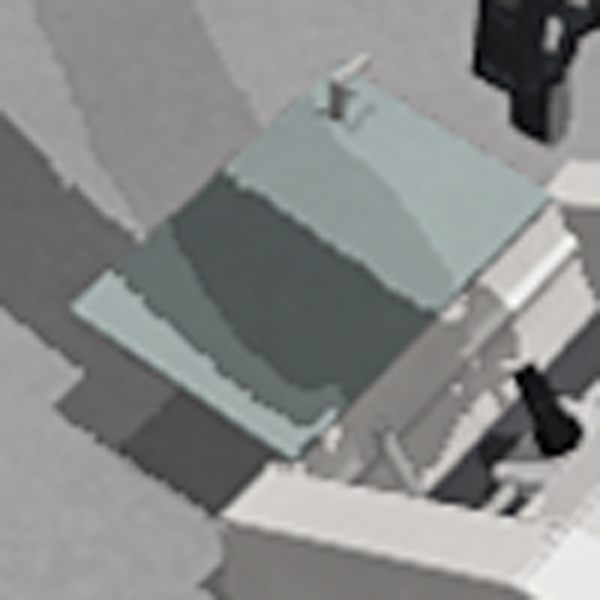

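The flap's far corner is at (212,221), against a predicted (211,222) for 2.55 rad, so it is fully open. I'm handing in.

```bash
python3 -c "
from station import *
print(close_job())"
```

```text
the job is handed in; nothing more can be done
None
```

The job is done and handed in at about 26 s. The flap is fully open, the pointer stands opposite the marker tab, and the knob is released.

**What I did:** I pressed the pad to its stop (about 24 N), and the flap popped ajar at about 0.42 rad. I then drew its edge past upright with a shut fingertip, and it dropped open. I gripped the knob and turned it clockwise. On release the pointer turned out to be about 4 mm past the tab's centre, right at the limit. I regripped, turned it back about 0.2 rad and let go.

**Last checks:**
- **Pointer:** it stands about 1.5 px, or 1.7 mm, to the tab's left (+y), inside the ±4 mm allowed.
- **Flap:** the scene picture fits 2.55 rad. Its far corner is at (212,221), where (211,222) is predicted.
- **Bystanders:** the screwdriver, bottle and parts box show no shift in the top view, compared by eye.
- **Arm:** it is clear of everything, with wrist force under 1 N.

**What disagreed:** the shut fingertips end about 31 mm short of the reported TCP. Contact force and the wrist camera both showed this, and I allowed for it.

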